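# Put the glass rod blanks away in the bolted stock drawer

### The arm

A 7-joint arm with a two-finger parallel gripper is mounted at the origin on the work surface. World frame = base frame: x ahead of the robot, y to its left, z up, the work surface at z = 0. Lengths are in m, angles in rad, forces in N, time in s.
With the tool pointing down it reaches from about 0.35 to 0.775 m from the base axis. Payload 3.1 kg.
Tool frame: the origin (TCP) lies midway between the tips of the shut fingers; the grasp point (between the pads) lies 19 mm behind it; z points along the fingers, y is the direction in which the jaws open and shut (so a half turn about z gives the same grasp; the last joint's range is limited). The gripper opens to 85 mm and grips with 20 to 120 N. Pads are 22 mm wide; open, the fingers measure 114 mm over their backs; the gripper's body (76 mm by 85 mm) begins 54 mm behind the grasp point. The pads swing forward as they close: fully open they stand 13 mm farther back than shut.
Start: joints at [-1.389, 0.311, 0.014, 1.512, -0.004, 1.319, -0.027], TCP at [0.122, 0.536, 0.231] pointing down, gripper open.
Joint ranges: [-2.7, 2.7], [-0.3, 1.91], [-1.27, 1.3], [0.12, 2.57], [-1.44, 4.58], [0.2, 2.03], [-3.05, 3.05]. Speed limits (rad/s): [2.79, 2.79, 3.14, 3.14, 3.14, 3.14, 3.14].

### API

Orientations are given as a unit quaternion [w, x, y, z].
In Python, from bench import get_state, vision, job gives the robot as it stands. The module is installed in compiled form; this text tells all that it offers.
- The arm moves only by the tool drive_tool, never from a script. Its argument "plan" is a list of rows, each a list of 7 numbers: the closure, from 0 (fully open) to 1 (shut), then the shift along the world's x, y, z in mm, then the turn, a rotation vector about the world's x, y, z in rad. A call has 1 to 10 rows; each row shifts and turns the pose as measured when the row begins; what a row does not reach is not made up. A row lasts 1/10 s, in which the tool goes at most 50 mm and 8.59 degrees, less where a joint would pass 70% of its speed; a pose out of reach is approached as far as the arm can. A call with a gripper value outside its range is refused whole. The fingers move at their own pace and stop on an object; "force" is the grip in N (left out, the last holds). Time passes only in rows, so rows that do not move let the fingers close. It gives the time, the measured TCP pose, the force and the opening at its end, in the units of the state.
- get_state(): the state, without advancing time (a new reading comes with each control period).
- vision.get_image(name): name is "side" or "top"; returns the picture (420x560x3 uint8, red, green, blue); there is no depth.
- vision.camera_params(name): a dict with "mtx" (3x3 intrinsics, pixels), "dist" ([k1, k2, p1, p2, k3] as OpenCV has them; the pictures are not rectified), "R" (3x3) and "t" (3): a world point X has camera coordinates R X + t. Camera axes: x right, y down, z forward; pixel columns grow to the right and rows downward; lengths in m; the calibration is good to about 2 mm. A picture is of the moment at which its call begins. camera_params takes no time and is no camera call.
- job.close_job(): hands the job in, once; it reports no verdict.
The state is a dict: "time": time; "q": joint angles; "qd": joint speeds; "joint_efforts": joint torques, N m; "tcp_pos": TCP position; "orientation": TCP orientation; "contact_force": force on the tool from outside, world axes, zero at the start; "ft_torque": the same for the moment, N m; "gripper_width": finger opening in m.
Only numpy, scipy, OpenCV 4.12 (cv2) and the standard library are available. Lean on these libraries where they do the work, as an engineer would, in place of code of your own. Each camera call takes 0.05 s, during which the arm holds its last target. There are 200 camera calls.

### The job

Put the glass rod blanks away: draw the bolt on the stock cabinet, pull its drawer fully open, slide the loose plywood divider from the wooden rest down into its slot in the drawer until it is fully home, and then stack all the rod blanks in the bay between the two dividers as one pyramid, midway along the bay, every rod lying parallel to the dividers - three side by side at the bottom and the others saddled in the gaps of the layer below. Then push the drawer fully shut and shoot the bolt fully home again, without disturbing the other things on the bench.

Things in the scene. Friction and masses are not known exactly. Their poses are not given: they have to be found in the camera images.
- cabinet: grey steel bench-top cabinet with one drawer, 250 mm wide (y), 260 mm deep (x), 106 mm tall; fixed. Origin: on the bench, middle of the carcase's front edge. x runs straight into the cabinet (away from the robot), y to its left as the robot sees it, z up. The drawer's front is 14 mm thick and lies before the carcase; its top edge is 1.5 mm below the cabinet's top.
- bolt (a joint): slide of the steel barrel bolt on the cabinet's top, m: 0 = shot home, its tip through the keeper staple on the drawer, so that the drawer cannot be pulled more than 3 mm; 0.032 = fully drawn (stop). Past 0.018 the tip is clear of the staple. It is drawn to +y of the cabinet, needs about 2 N and stays where it is left.
- bolt_knob (a point): middle of the bolt's upright round knob: 15 mm across, 22 mm tall, on a thin neck; its top is 42 mm, its lower end 20 mm above the cabinet's top. It moves with the bolt. Axes as the cabinet's.
- drawer (a joint): slide of the cabinet's drawer, m: 0 = shut, 0.19 = fully out (stop). It comes out along -x of the cabinet, needs about 2 N and stays where it is left.
- handle (a point): middle of the drawer's bar handle: a level round steel bar 10 mm thick, 100 mm long (along y), its axis 35 mm before the drawer's front face and 22 mm below the cabinet's top. Moves with the drawer; axes as the cabinet's. 55 mm to its left (+y) the keeper staple stands 18 mm above the cabinet's top, at the drawer's front edge.
- slot (a point): middle of the divider's slot, on the drawer's floor (moves with the drawer, axes as the cabinet's). The slot is two facing upright channels on the drawer's side walls, 11 mm wide (x), 210 mm from wall to wall (y), with flared mouths 50 mm above the floor. It lies 50 mm behind the inner face of the drawer's front, which stands 94 mm above the floor; side walls 50 mm.
- divider_centre (a point): centre of the loose plywood divider: a flat board 202 mm long (its x; 5 mm nipped off each lower corner), 8 mm thick (y), 56 mm tall (z), 0.08 kg. At the start it stands upright on its long edge in a groove of a wooden rest, which hides its lowest 24 mm; a dark graphite plate stands 60 mm beside it.
- bay (a point): middle of the rod bay, on the drawer's floor (moves with the drawer, axes as the cabinet's). The bay reaches from the divider in its slot (-x side) to the drawer's fixed plywood divider (+x side, 56 mm tall): 99.5 mm along x, 210 mm along y. The cabinet's underside of the top is 92 mm above this floor.
- rod0_centre (a point): centre of a clear solid glass rod blank, a cylinder 32 mm in diameter and 60 mm long (its x axis runs along it), about 0.105 kg; it rolls. At the start it lies in a shallow yellow tray (floor 4 mm above the bench, rim 12 mm above that floor). None if there is no such rod this time (or while it is held).
- rod1_centre (a point): centre of a clear solid glass rod blank, a cylinder 32 mm in diameter and 60 mm long (its x axis runs along it), about 0.105 kg; it rolls. At the start it lies in a shallow yellow tray (floor 4 mm above the bench, rim 12 mm above that floor). None if there is no such rod this time (or while it is held).
- rod2_centre (a point): centre of a clear solid glass rod blank, a cylinder 32 mm in diameter and 60 mm long (its x axis runs along it), about 0.105 kg; it rolls. At the start it lies in a shallow yellow tray (floor 4 mm above the bench, rim 12 mm above that floor). None if there is no such rod this time (or while it is held).
- rod3_centre (a point): centre of a clear solid glass rod blank, a cylinder 32 mm in diameter and 60 mm long (its x axis runs along it), about 0.105 kg; it rolls. At the start it lies in a shallow yellow tray (floor 4 mm above the bench, rim 12 mm above that floor). None if there is no such rod this time (or while it is held).
- rod4_centre (a point): centre of a clear solid glass rod blank, a cylinder 32 mm in diameter and 60 mm long (its x axis runs along it), about 0.105 kg; it rolls. At the start it lies in a shallow yellow tray (floor 4 mm above the bench, rim 12 mm above that floor). None if there is no such rod this time (or while it is held).
- rod5_centre (a point): centre of a clear solid glass rod blank, a cylinder 32 mm in diameter and 60 mm long (its x axis runs along it), about 0.105 kg; it rolls. At the start it lies in a shallow yellow tray (floor 4 mm above the bench, rim 12 mm above that floor). None if there is no such rod this time (or while it is held).
- tin: bystander: open steel tin 84 mm across, 105 mm tall, with glass rods standing in it, to 0.21 m; origin under its middle
- tub: bystander: round tub 72 mm across and 50 mm tall on the rear of the cabinet's top; origin under its middle
- paddle: bystander: graphite paddle with a wooden handle, 220 mm long, lying flat; origin under its middle
- pliers: bystander: red-handled pliers, 200 mm long, lying flat; origin under its joint
- spinner: bystander: brass spindle weight, 60 mm across and 62 mm tall; origin under its middle
- mug: bystander: white mug, 80 mm across, 90 mm tall; origin under its middle
- marver: bystander: graphite plate 110 x 8.5 x 52 mm standing in the other groove of the wooden rest; origin under its middle
Not all that is in view belongs to the job. What is shaped like the part that bears rod1_centre but green is not meant.

How it is judged:
By the outcome, as a careful person would: the job done as asked, in the order asked, and still so for the second after the job is handed in, with the robot touching nothing.
Of rod0, rod1, rod2, rod3, rod4, rod5 only 4 to 6 are there at a start; the rules pass over those that are not, and their reading is None.
At some moment in a run one of rod0, rod1, rod2, rod3, rod4, rod5 may be knocked a few centimetres aside while the robot is not near it.
It also fails if it takes over 210 s, if anything falls off the work surface, if the arm or the gripper's body presses on something with over 40 N, if the wrist force passes 120 N, or if a joint passes its speed limit or range.

## Working session

There is one attempt and no reset: what is moved stays moved. The work goes in short steps, Python scripts to look and compute and a tool call to move; the robot and the scene stay as the last step left them, time stands still between calls to the robot, and variables do not carry over. Pictures are saved under pics/ and viewed, about 12 in all and at most 16, crops included, and the job is handed in when it is done.

Besides the shell and the picture viewer there is one more tool, called as name([rows], argument=value, ...), one row to a line, values as JSON. drive_tool: Moves the arm, as the interface text tells. Its arguments: {"type":"object","properties":{"plan":{"type":"array"},"force":{"type":"number"}},"required":["plan"]}

```bash
mkdir -p pics; python3 - <<'E'
from bench import get_state, vision
import cv2
for n in("side","top"):
    im=vision.get_image(n); cv2.imwrite(f"pics/{n}0.png",im[:,:,::-1])
    p=vision.camera_params(n); print(n,p)
s=get_state();print(s)
E
```

```text
side {'mtx': array([[484.77007514,   0.        , 274.74508451],
       [  0.        , 484.77007514, 200.04690371],
       [  0.        ,   0.        ,   1.        ]]), 'dist': array([0.05334123, 0.        , 0.        , 0.        , 0.        ]), 'R': array([[-0.89274373, -0.45010758, -0.02029275],
       [-0.24048781,  0.51410267, -0.823325  ],
       [ 0.38101738, -0.73013807, -0.56720732]]), 't': array([0.49169784, 0.18023346, 1.44352142])}
top {'mtx': array([[491.62442526,   0.        , 274.51963283],
       [  0.        , 491.62442526, 209.69287962],
       [  0.        ,   0.        ,   1.        ]]), 'dist': array([0.06046894, 0.        , 0.        , 0.        , 0.        ]), 'R': array([[ 3.43219492e-02, -9.99410821e-01, -1.21382064e-04],
       [-9.77966594e-01, -3.35604826e-02, -2.06046197e-01],
       [ 2.05920725e-01,  7.19061471e-03, -9.78542258e-01]]), 't': array([0.04066229, 0.56390411, 1.35209382])}
{'time': 0.1, 'q': array([-1.3887008 ,  0.31164646,  0.0139809 ,  1.51294308, -0.00438726,
        1.3192029 , -0.0272008 ]), 'qd': array([ 0.00149577, -0.00096825, -0.00104307, -0.00397523, -0.00031209,
       -0.00082675,  0.00019287]), 'joint_efforts': array([ 9.78691751e-04, -3.80854404e+01,  1.46844084e-01, -2.31245166e+01,
        1.23890649e-02,  8.13778897e-03,  1.32093419e-05]), 'tcp_pos': array([0.12189809, 0.53562815, 0.23031054]), 'orientation': array([-7.17465440e-05,  1.11619502e-01,  9.93750427e-01, -1.08224902e-03]), 'contact_force': array([0.3505599 , 0.20370402, 0.11277851]), 'ft_torque': array([-0.0059453 ,  0.02951625,  0.05534416]), 'gripper_width': 0.08532828256772154}
```

View pics/side0.png

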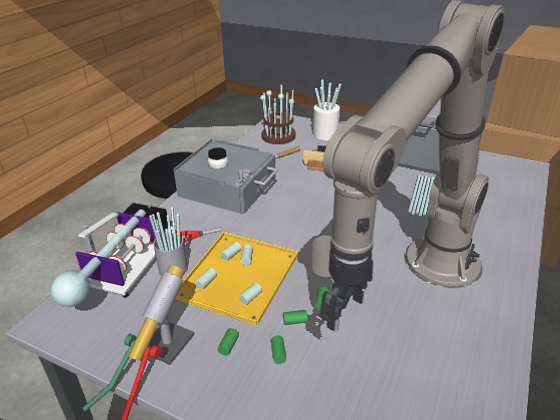

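View pics/top0.png

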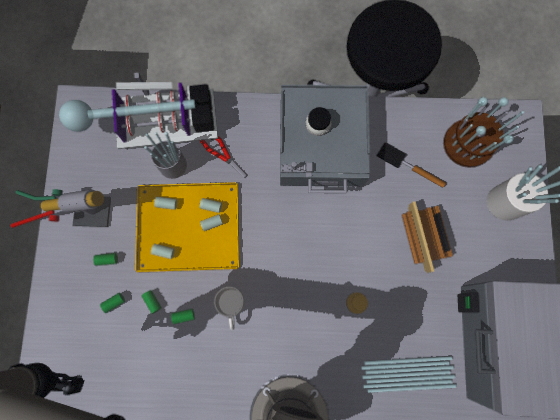

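Four clear rods are in the yellow tray (top: (165,203), (211,205), (210,223), (162,251)). The green ones at (105,259), (112,302), (150,302) and (181,316) are decoys. The cabinet is near (325,135) and the rest with the divider near (425,235). I'll check these in an enlarged crop.

```bash
cat > h.py <<'E'
import numpy as np, cv2
from bench import get_state, vision
from scipy.optimize import least_squares
P={n:vision.camera_params(n) for n in("side","top")}
def proj(n,X):
    p=P[n]; return cv2.projectPoints(np.array(X,float).reshape(-1,1,3),cv2.Rodrigues(p["R"])[0],p["t"],p["mtx"],p["dist"])[0][:,0]
def back(n,uv,z):
    p=P[n]; uv=np.array(uv,float).reshape(-1,1,2)
    d=cv2.undistortPoints(uv,p["mtx"],p["dist"])[:,0]; d=np.c_[d,np.ones(len(d))]@p["R"]; c=-p["R"].T@p["t"]
    return c+d*((z-c[2])/d[:,2])[:,None]
def save(im,name,box=None,k=1):
    if box: x0,y0,x1,y1=box; im=im[y0:y1,x0:x1]
    cv2.imwrite(f"pics/{name}.png",cv2.resize(im[:,:,::-1],None,fx=k,fy=k,interpolation=cv2.INTER_CUBIC))
E
python3 - <<'E'
from h import *
t=cv2.imread("pics/top0.png")[:,:,::-1]; s=cv2.imread("pics/side0.png")[:,:,::-1]
save(t,"c1",(270,75,460,275),3); 
b=cv2.resize(t[175:280,130:250],None,fx=5,fy=5,interpolation=cv2.INTER_CUBIC); cv2.imwrite("pics/c2.png",b[:,:,::-1])
save(s,"c3",(170,130,340,220),4.5)
hsv=cv2.cvtColor(t.astype(np.uint8),cv2.COLOR_RGB2HSV)
m=((hsv[...,1]<110)&(hsv[...,2]>120)).astype(np.uint8); m[:184]=0;m[270:]=0;m[:,:140]=0;m[:,240:]=0
n,l,st,c=cv2.connectedComponentsWithStats(m)
for i in range(1,n):
    if st[i,4]>60:
        r=cv2.minAreaRect(np.argwhere(l==i)[:,::-1].astype(np.float32)); print(st[i],c[i],r,back("top",[c[i]],.022))
E
```

```text
[154 198  21  11 186] [164.10752688 203.08064516] ((164.06155395507812, 203.00770568847656), (20.71380043029785, 9.178570747375488), 7.125016689300537) [[0.57864377 0.38596844 0.022     ]]
[200 198  20  15 184] [209.17391304 205.26086957] ((209.41180419921875, 204.8529815673828), (20.130456924438477, 10.186494827270508), 14.03624439239502) [[0.57664448 0.25327533 0.022     ]]
[200 214  22  16 195] [210.57435897 221.92307692] ((210.42527770996094, 222.10568237304688), (9.692435264587402, 20.3900089263916), 68.96248626708984) [[0.52691558 0.24610019 0.022     ]]
[151 245  21  14 189] [160.87301587 251.40740741] ((160.94117736816406, 251.23532104492188), (20.858062744140625, 9.216353416442871), 14.03624439239502) [[0.43578932 0.3836126  0.022     ]]
```

View pics/c1.png

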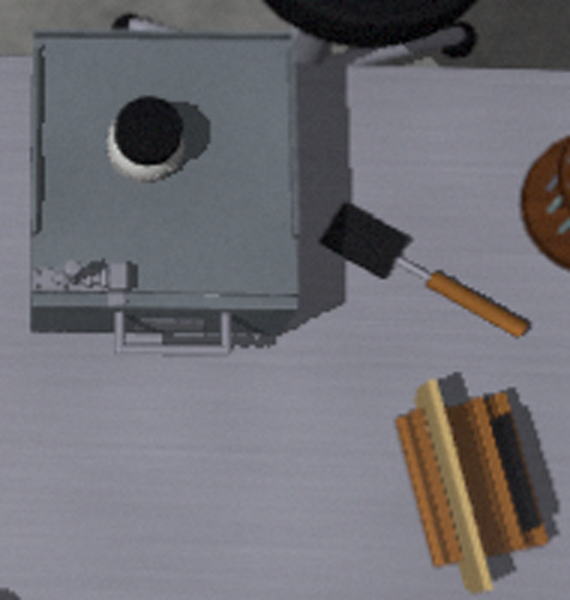

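View pics/c2.png

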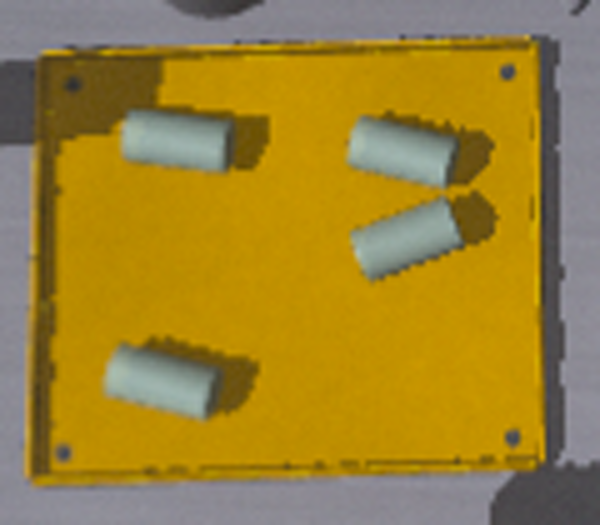

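View pics/c3.png

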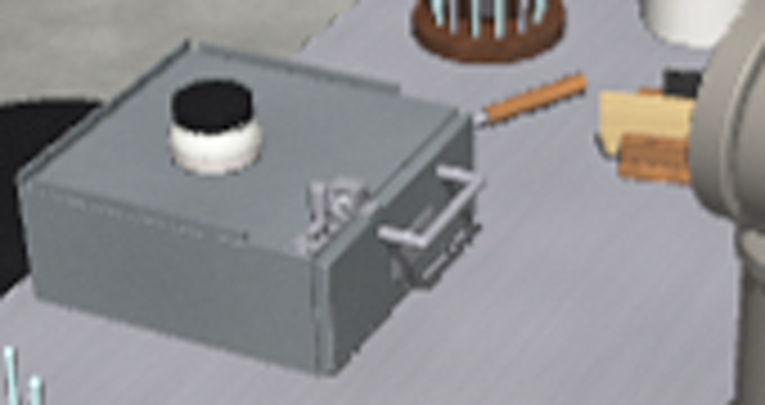

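```bash
python3 - <<'E'
from h import *
t=cv2.imread("pics/top0.png")[:,:,::-1]; s=cv2.imread("pics/side0.png")[:,:,::-1]
T=lambda u,v:(270+(u+.5)/3-.5,75+(v+.5)/3-.5)
S=lambda u,v:(170+(u+.5)/4.5-.5,130+(v+.5)/4.5-.5)
w=.125
obs=[("top",(.26,w,.106),T(35,33)),("top",(.26,-w,.106),T(296,35)),("top",(-.014,w,.1045),T(31,305)),("top",(-.014,-w,.1045),T(298,310)),("top",(-.014,w,.0),T(31,331)),
("side",(.26,w,.106),S(18,183)),("side",(.26,-w,.106),S(190,42)),("side",(-.014,w,.1045),S(330,265)),("side",(-.014,w,.0),S(330,375)),("side",(-.014,-w,.1045),S(474,112))]
def W(p,X):
    c,s_=np.cos(p[2]),np.sin(p[2]); X=np.array(X); return np.array([p[0]+c*X[0]-s_*X[1],p[1]+s_*X[0]+c*X[1],X[2]])
f=lambda p:np.concatenate([proj(n,W(p,X))[0]-uv for n,X,uv in obs])
r=least_squares(f,[.6,0,0],loss="soft_l1");print(r.x,r.fun.reshape(-1,2).round(1).tolist())
# divider: top view line of top edge at z guess, and side
for z in(.06,.066,.07,.08): print(z,back("top",[T(424,381),T(436,379),T(472,591),T(490,589)],z).round(4).tolist(), back("side",[S(600,92)],z).round(4).tolist())
a=cv2.resize(t[155:195,275:355],None,fx=9.5,fy=7.2*1.3,interpolation=cv2.INTER_CUBIC)[:290,:760]
a=cv2.resize(t[158:188,275:355],None,fx=9,fy=9,interpolation=cv2.INTER_CUBIC)
b=cv2.resize(s[164:199,230:310],None,fx=9,fy=9,interpolation=cv2.INTER_CUBIC)
cv2.imwrite("pics/c4.png",np.vstack([a,b])[:,:,::-1])
E
```

```text
[ 0.66424047 -0.07856844  0.01257096] [[1.0, -0.1], [-0.0, 0.7], [0.5, 0.1], [0.6, 0.2], [0.0, 0.9], [-0.9, 0.2], [-0.8, 1.1], [-1.7, 0.0], [0.1, 1.2], [-0.4, -0.0]]
0.06 [[0.5988, -0.3298, 0.06], [0.6011, -0.3412, 0.06], [0.4008, -0.3689, 0.06], [0.4033, -0.3854, 0.06]] [[0.6036, -0.3523, 0.06]]
0.066 [[0.5974, -0.3282, 0.066], [0.5997, -0.3395, 0.066], [0.4002, -0.3671, 0.066], [0.4027, -0.3835, 0.066]] [[0.5992, -0.3423, 0.066]]
0.07 [[0.5964, -0.3271, 0.07], [0.5987, -0.3384, 0.07], [0.3999, -0.3659, 0.07], [0.4023, -0.3823, 0.07]] [[0.5962, -0.3356, 0.07]]
0.08 [[0.594, -0.3243, 0.08], [0.5964, -0.3355, 0.08], [0.3989, -0.3628, 0.08], [0.4014, -0.3791, 0.08]] [[0.5889, -0.3189, 0.08]]
```

View pics/c4.png

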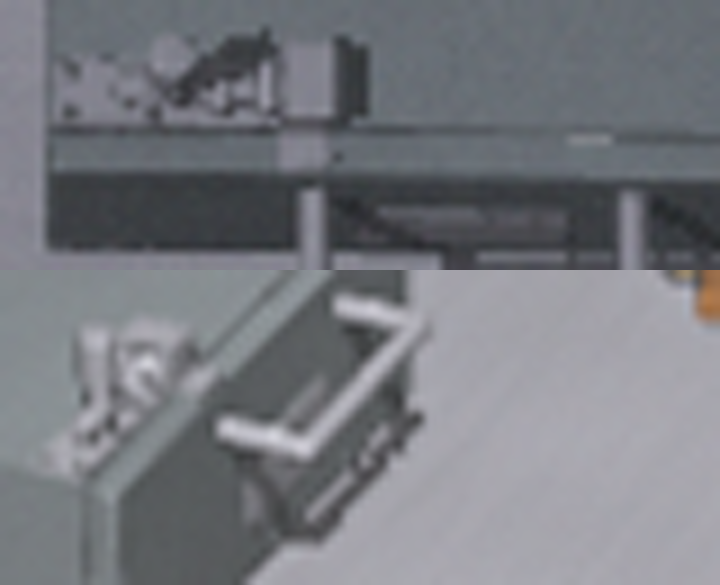

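```bash
cat >> h.py <<'E'
CAB=np.array([.66424,-.07857,.01257])
def W(X,p=CAB):
    c,s=np.cos(p[2]),np.sin(p[2]); return np.array([p[0]+c*X[0]-s*X[1],p[1]+s*X[0]+c*X[1],X[2]])
def C(w,p=CAB):
    c,s=np.cos(p[2]),np.sin(p[2]); d=np.array(w)-[p[0],p[1],0]; return np.array([c*d[0]+s*d[1],-s*d[0]+c*d[1],d[2]])
E
python3 - <<'E'
from h import *
print("knob top",[back("top",[(275+171/9,158+52/9)],.148)[0].round(4), back("side",[(230+92/9-.5,164+85/9-.5)],.137)[0].round(4)])
k=back("top",[(275+171/9-.5,158+52/9-.5)],.148)[0];print(C(k))
for u in(118,229): print("handle end",C(back("top",[(270+u/3,75+349/3)],.084)[0]))
print("handle centre side", C(back("side",[(170+382/4.5,130+232/4.5)],.084)[0]),C(back("side",[(170+430/4.5,130+240/4.5)],.084)[0]),C(back("side",[(170+484/4.5,130+183/4.5)],.084)[0]))
print("slot/bay open",W((.05-.19,0,.0105)),W((.10375-.19,0,.0105)))
print("handle shut",W((-.049,0,.084)))
E
```

```text
knob top [array([0.6735, 0.0105, 0.148 ]), array([0.6741, 0.0085, 0.137 ])]
[0.01180726 0.09029845 0.148     ]
handle end [-0.05024466  0.04207621  0.084     ]
handle end [-0.04802006 -0.06271641  0.084     ]
handle centre side [-0.01897452  0.04051264  0.084     ] [-0.05765972  0.03555055  0.084     ] [-0.05876509 -0.05663095  0.084     ]
slot/bay open [ 0.52425106 -0.08032975  0.0105    ] [ 0.57799681 -0.07965413  0.0105    ]
handle shut [ 0.61524387 -0.07918591  0.084     ]
```

drive_tool([
  [0.5, 27, -26, 2, 0, 0, 0.024],
  [0.5, 27, -26, 2, 0, 0, 0.024],
  [0.5, 27, -26, 0, 0, 0, 0.024],
  [0.5, 27, -26, 0, 0, 0, 0.024],
  [0.5, 27, -26, 0, 0, 0, 0.024],
  [0.5, 27, -26, 0, 0, 0, 0.024],
  [0.5, 27, -26, 0, 0, 0, 0.024],
  [0.5, 27, -26, 0, 0, 0, 0.024],
  [0.5, 27, -26, 0, 0, 0, 0.024],
  [0.5, 27, -26, 0, 0, 0, 0.024],
], force=40)

```text
time: 1.1
tcp_pos: [0.3907, 0.2662, 0.2289]
orientation: [-0.004, -0.022, 1.0, -0.004]
contact_force: [0.1, 0.5, 0.3]
gripper_width: 0.0422
```

drive_tool([
  [0.5, 29, -26, 0, 0, 0, -0.01],
  [0.5, 29, -26, 0, 0, 0, -0.01],
  [0.5, 29, -26, 0, 0, 0, -0.01],
  [0.5, 29, -26, 0, 0, 0, 0],
  [0.5, 29, -26, 0, 0, 0, 0],
  [0.5, 29, -26, 0, 0, 0, 0],
  [0.5, 29, -26, 0, 0, 0, 0],
  [0.5, 29, -26, 0, 0, 0, 0],
  [0.5, 29, -26, 0, 0, 0, 0],
  [0.5, 22, -22, -20, 0, 0, 0],
])

```text
time: 2.1
tcp_pos: [0.6822, -0.0021, 0.2062]
orientation: [-0.006, -0.007, 1.0, -0.005]
contact_force: [1.0, -0.4, 0.6]
gripper_width: 0.0426
```

```bash
cat >> h.py <<'E'
from scipy.spatial.transform import Rotation as Ro
def st():
    s=get_state(); q=s["orientation"]; M=Ro.from_quat(np.r_[q[1:],q[0]]).as_matrix()
    tilt=np.cross(M[:,2],[0,0,-1]); print("t",round(s["time"],2),"tcp",(s["tcp_pos"]*1e3).round(1),"jawdeg",np.degrees(np.arctan2(M[1,1],M[0,1])).round(2),"tiltfix",tilt.round(4),"F",s["contact_force"].round(1),"w",round(s["gripper_width"],4),"q",s["q"].round(2)); return s,M
E
python3 -c "
from h import *
st(); im=vision.get_image('side'); save(im,'s1',(190,100,370,240),4)"
```

```text
t 2.1 tcp [682.2  -2.1 206.2] jawdeg 90.86 tiltfix [ 0.01   -0.0114  0.    ] F [ 1.  -0.4  0.6] w 0.0426 q [-0.25  0.64  0.41  1.12 -0.23  1.44  1.71]
```

View pics/s1.png

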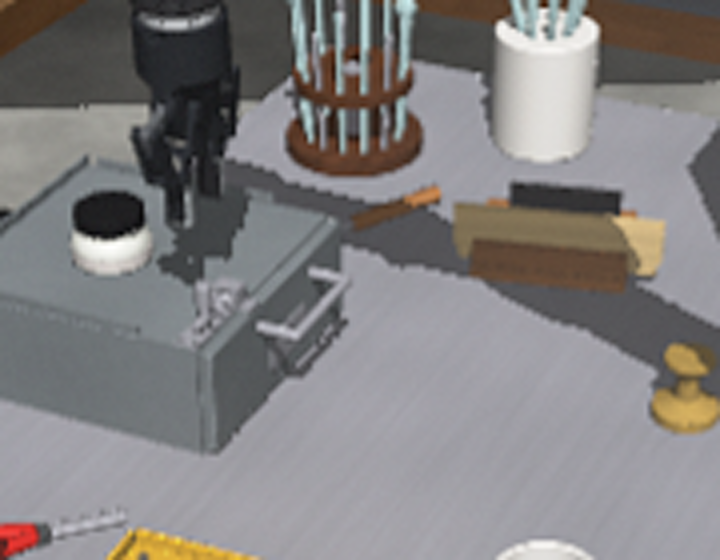

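drive_tool([
  [0.5, -8, 11, -5, 0.01, -0.011, 0],
  [0.5, 0, 1, -20, 0, 0, 0],
  [0.5, 0, 0, -20, 0, 0, 0],
  [0.5, 0, 0, -15, 0, 0, 0],
  [0.5, 0, 0, -10, 0, 0, 0],
  [0.5, 0, 0, -4, 0, 0, 0],
  [0.5, 0, 0, 0, 0, 0, 0],
])

```text
time: 2.85
tcp_pos: [0.6721, -0.0006, 0.1235]
orientation: [-0.007, -0.001, 1.0, -0.004]
contact_force: [-0.1, -0.1, -0.1]
gripper_width: 0.0425
```

```bash
python3 -c "
from h import *
st(); a=vision.get_image('side')[145:200,220:290]; b=vision.get_image('top')[140:195,270:340]
save(np.hstack([a,b]),'s2',None,5.5)
S=lambda u,v:(190+(u+.5)/4-.5,100+(v+.5)/4-.5)
for z in(.06,.066,.07,.075): print(z,back('side',[S(455,203),S(665,220)],z).round(4).tolist())
"
```

```text
t 2.85 tcp [ 6.721e+02 -6.000e-01  1.235e+02] jawdeg 90.1 tiltfix [ 0.009 -0.014  0.   ] F [-0.1 -0.1 -0.1] w 0.0425 q [-0.26  0.66  0.4   1.28 -0.25  1.26  1.71]
0.06 [[0.601, -0.3507, 0.06], [0.405, -0.403, 0.06]]
0.066 [[0.5966, -0.3406, 0.066], [0.4019, -0.3927, 0.066]]
0.07 [[0.5937, -0.334, 0.07], [0.3998, -0.3857, 0.07]]
0.075 [[0.59, -0.3256, 0.075], [0.3972, -0.3771, 0.075]]
```

View pics/s2.png

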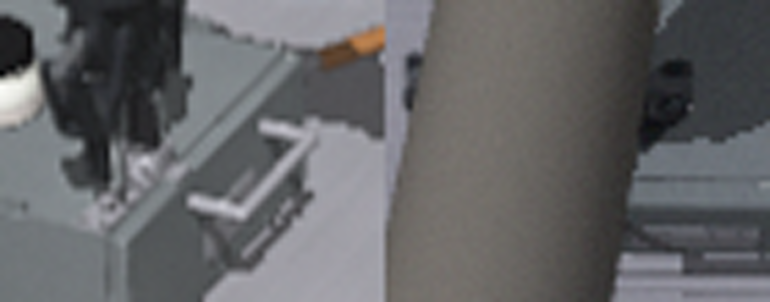

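drive_tool([
  [0.5, 1, 9, 1, 0, 0, 0],
  [0.5, 0, 0, 0, 0, 0, 0],
  [0.7, 0, 0, 0, 0, 0, 0],
  [0.9, 0, 0, 0, 0, 0, 0],
  [0.9, 0, 0, 0, 0, 0, 0],
  [0.9, 0, 0, 0, 0, 0, 0],
], force=40)

```text
time: 3.55
tcp_pos: [0.672, 0.0116, 0.1211]
orientation: [-0.009, -0.001, 1.0, -0.003]
contact_force: [0.7, 0.6, 0.7]
gripper_width: 0.0137
```

drive_tool([
  [0.9, 0, 8, 1, 0, 0, 0],
  [0.9, 0, 8, 1, 0, 0, 0],
  [0.9, 0, 8, 0, 0, 0, 0],
  [0.9, -0.5, 7, 0, 0, 0, 0],
  [0.9, 0, 4, 0, 0, 0, 0],
  [0.9, 0, 2, 0, 0, 0, 0],
])

```text
time: 4.15
tcp_pos: [0.6713, 0.0431, 0.1212]
orientation: [-0.01, 0.001, 1.0, -0.009]
contact_force: [1.8, -7.8, -1.7]
gripper_width: 0.0134
```

drive_tool([
  [0.5, 0, -2, 0, 0, 0, 0],
  [0.5, 0, 0, 0, 0, 0, 0],
  [0.5, 0, 0, 2, 0, 0, 0],
  [0.5, 0, 0, 20, 0, 0, 0],
  [0.5, 0, 0, 30, 0.009, -0.014, 0],
  [0.6, 0, -5, 30, 0, 0, -0.08],
  [0.7, -6, -15, 0, 0, 0, -0.14],
  [0.7, -6, -15, 0, 0, 0, -0.14],
  [0.7, -7, -17, 0, 0, 0, -0.14],
  [0.7, -7, -17, 0, 0, 0, -0.14],
])

```text
time: 5.15
tcp_pos: [0.6447, -0.014, 0.2097]
orientation: [-0.001, 0.319, 0.948, 0.007]
contact_force: [0.1, 0.0, -0.1]
gripper_width: 0.0259
```

drive_tool([
  [0.7, -7, -15, 0, 0, 0, -0.14],
  [0.7, -7, -15, 0, 0, 0, -0.14],
  [0.7, -7, -15, 0, 0, 0, -0.14],
  [0.7, -7, -15, 0, 0, 0, -0.14],
  [0.7, 0, -5, 0, 0, 0, -0.14],
  [0.7, 0, 0, 0, 0, 0, -0.14],
  [0.7, 0, 0, 0, 0, 0, -0.1],
  [0.7, 0, 0, 0, 0, 0, 0],
])

```text
time: 5.95
tcp_pos: [0.6154, -0.079, 0.2148]
orientation: [0.003, 0.728, 0.686, 0.012]
contact_force: [0.1, -0.1, -1.1]
gripper_width: 0.0257
```

```bash
python3 -c "
from h import *
st(); a=vision.get_image('side')[145:215,220:310]; 
save(a,'s3',None,7)"
```

```text
t 5.95 tcp [615.4 -79.  214.8] jawdeg -3.43 tiltfix [-0.0117  0.022   0.    ] F [ 0.1 -0.1 -1.1] w 0.0257 q [-0.39  0.54  0.8   1.37 -0.4   1.37  0.35]
```

View pics/s3.png

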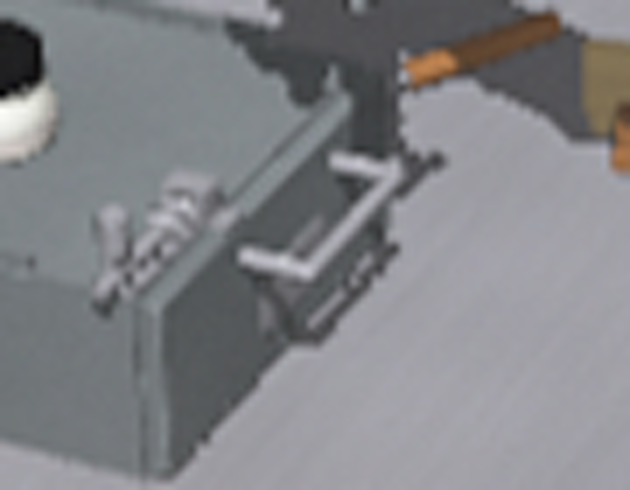

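drive_tool([
  [0.7, 0, -5, -25, -0.01, 0.02, 0.07],
  [0.7, 0, -4, -30, 0, 0, 0],
  [0.7, 0, 0, -25, 0, 0, 0],
  [0.7, 0, 0, -20, 0, 0, 0],
  [0.7, 0, 0, -15, 0, 0, 0],
  [0.7, 0, 0, -10, 0, 0, 0],
  [0.7, 0, 0, -5, 0, 0, 0],
  [0.7, 0, 0, 0, 0, 0, 0],
])

```text
time: 6.8
tcp_pos: [0.6184, -0.0831, 0.0831]
orientation: [0.0, 0.694, 0.72, 0.006]
contact_force: [-0.4, -1.2, -0.6]
gripper_width: 0.0254
```

```bash
python3 -c "
from h import *
st()"
```

```text
t 6.8 tcp [618.4 -83.1  83.1] jawdeg 2.18 tiltfix [-0.0086  0.0084  0.    ] F [-0.4 -1.2 -0.6] w 0.0254 q [-0.35  0.66  0.72  1.52 -0.47  1.13  0.51]
```

drive_tool([
  [0.7, -3, 0, -10, -0.008, 0.008, -0.02],
  [0.7, 0, 0, -5, 0, 0, 0],
  [0.7, 0, 0, 0, 0, 0, 0],
  [0.95, 0, 0, 0, 0, 0, 0],
  [0.95, 0, 0, 0, 0, 0, 0],
  [0.95, 0, 0, 0, 0, 0, 0],
])

```text
time: 7.4
tcp_pos: [0.6153, -0.0831, 0.0693]
orientation: [0.0, 0.701, 0.713, 0.0]
contact_force: [0.8, -0.7, -1.8]
gripper_width: 0.0082
```

drive_tool([
  [0.95, -12, 0, 0, 0, 0, 0],
  [0.95, -20, -0.3, 0, 0, 0, 0],
  [0.95, -20, -0.3, 0, 0, 0, 0],
  [0.95, -20, -0.3, 0, 0, 0, 0],
  [0.95, -20, -0.3, 0, 0, 0, 0],
  [0.95, -20, -0.3, 0, 0, 0, 0],
  [0.95, -20, -0.3, 0, 0, 0, 0],
  [0.95, -20, -0.3, 0, 0, 0, 0],
  [0.95, -15, -0.3, 0, 0, 0, 0],
  [0.95, -10, 0, 0, 0, 0, 0],
])

```text
time: 8.4
tcp_pos: [0.4504, -0.0871, 0.0692]
orientation: [0.018, 0.7, 0.714, 0.01]
contact_force: [2.7, -0.7, -5.2]
gripper_width: 0.0087
```

drive_tool([
  [0.95, -8, 0, 0, 0, 0, 0],
  [0.95, -6, 0, 0, 0, 0, 0],
  [0.95, -4, 0, 0, 0, 0, 0],
  [0.95, -3, 0, 0, 0, 0, 0],
])

```text
time: 8.8
tcp_pos: [0.4289, -0.0876, 0.0692]
orientation: [0.02, 0.7, 0.714, 0.011]
contact_force: [2.5, -0.1, -6.1]
gripper_width: 0.0084
```

```bash
python3 -c "
from h import *
st()"
```

```text
t 8.8 tcp [428.9 -87.6  69.2] jawdeg 1.15 tiltfix [0.0125 0.0428 0.    ] F [ 2.5 -0.1 -6.1] w 0.0084 q [-0.55  0.3   0.84  2.09 -0.3   0.83  0.49]
```

drive_tool([
  [0.95, -5, 0, 0, 0, 0, 0],
  [0.95, -5, 0, 0, 0, 0, 0],
  [0.95, -4, 0, 0, 0, 0, 0],
  [0.95, -4, 0, 0, 0, 0, 0],
])

```text
time: 9.2
tcp_pos: [0.4263, -0.0878, 0.0697]
orientation: [0.036, 0.699, 0.714, 0.019]
contact_force: [12.9, -1.6, -24.7]
gripper_width: 0.0086
```

drive_tool([
  [0.6, 2, 0, 0, 0, 0, 0],
  [0.6, 0, 0, 0, 0, 0, 0],
  [0.6, 0, 0, 15, -0.02, 0.06, 0],
  [0.6, 0, 0, 35, 0, 0.02, 0],
  [0.6, 0, 0, 45, 0, 0, 0],
  [0.6, 0, 20, 45, 0, 0, 0],
  [0.6, 0, 20, 20, 0, 0, 0],
  [0.6, 0, 0, 0, 0, 0, 0],
])

```text
time: 10.0
tcp_pos: [0.4257, -0.0486, 0.2382]
orientation: [0.012, 0.701, 0.713, -0.019]
contact_force: [-0.0, 0.1, -0.1]
gripper_width: 0.0344
```

```bash
python3 -c "
from h import *
st(); b=vision.get_image('top'); a=vision.get_image('side'); cv2.imwrite('pics/top4.png',b[:,:,::-1]);cv2.imwrite('pics/side4.png',a[:,:,::-1])
A=cv2.resize(b[190:280,390:460],None,fx=6,fy=6,interpolation=cv2.INTER_CUBIC)
B=cv2.resize(a[135:180,295:365],None,fx=5,fy=5,interpolation=cv2.INTER_CUBIC)
D=cv2.resize(b[80:270,270:380],None,fx=3.1,fy=3.1,interpolation=cv2.INTER_CUBIC)
o=np.zeros((600,780,3),np.uint8); o[:540,:420]=A; o[:225,425:775]=B; save(o,'s4')
save(b,'s5',(270,80,390,270),3.1)
print(D.shape)"
```

```text
t 10.0 tcp [425.7 -48.6 238.2] jawdeg 0.92 tiltfix [ 0.0431 -0.0096  0.    ] F [-0.   0.1 -0.1] w 0.0344 q [-0.82  0.06  0.91  1.82 -0.01  1.29  0.11]
(589, 341, 3)
```

View pics/s4.png

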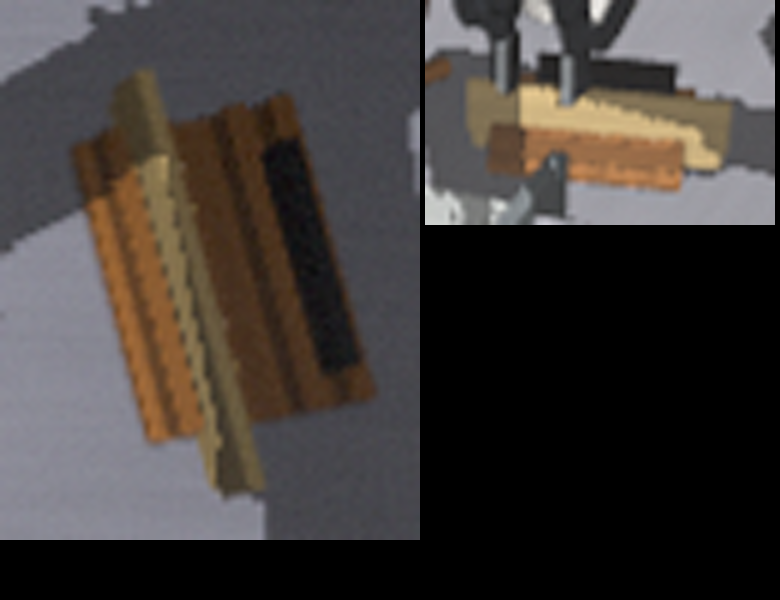

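```bash
python3 - <<'E'
from h import *
T=lambda u,v:(390+(u+.5)/6-.5,190+(v+.5)/6-.5); S=lambda u,v:(295+(u-425+.5)/5-.5,135+(v+.5)/5-.5)
obs=[("top",(.101,-.004),T(155,70)),("top",(-.101,-.004),T(266,490)),("side",(.101,-.004),S(470,79)),("side",(-.101,-.004),S(731,103))]
def f(p):
    o=[]
    for n,(a,b),uv in obs:
        X=W((a,b,p[3]),p[:3]); o.append(proj(n,X)[0]-uv)
    return np.concatenate(o)
r=least_squares(f,[.5,-.36,.2,.066]);print(r.x,r.fun.reshape(-1,2).round(1).tolist())
for z in(.06,.064,.068,.072):
    g=lambda p:f(np.r_[p,z]); q=least_squares(g,[.5,-.36,.2]);print(z,q.x,q.cost)
E
```

```text
[ 0.4987317  -0.35952053  0.22713957  0.06646016] [[0.1, 0.3], [0.1, 0.3], [-0.6, -0.2], [-0.3, 0.1]]
0.06 [ 0.500066   -0.36251791  0.22751993] 1.6583301211509855
0.064 [ 0.49923921 -0.36066071  0.22728486] 0.5293905575859392
0.068 [ 0.49841444 -0.35880769  0.22704836] 0.4126435713361155
0.072 [ 0.4975917  -0.35695885  0.22681041] 1.3217994893978569
```

View pics/s5.png

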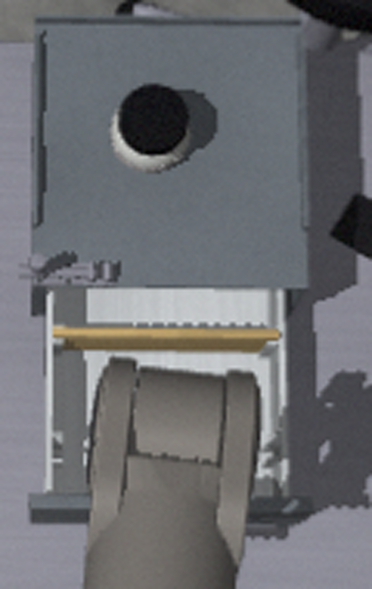

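drive_tool([
  [0.55, 7, -30, 0, 0.02, -0.01, -0.1],
  [0.55, 7, -31, 0, 0.02, 0, -0.136],
  [0.55, 7, -31, 0, 0, 0, -0.136],
  [0.55, 7, -31, 0, 0, 0, -0.136],
  [0.55, 7, -31, 0, 0, 0, -0.136],
  [0.55, 7, -31, 0, 0, 0, -0.136],
  [0.55, 7, -31, 0, 0, 0, -0.136],
  [0.55, 7, -31, 0, 0, 0, -0.136],
  [0.55, 7, -31, 0, 0, 0, -0.136],
  [0.55, 7, -31, 0, 0, 0, -0.136],
])

```text
time: 11.1
tcp_pos: [0.4781, -0.374, 0.2183]
orientation: [-0.017, 0.995, 0.098, -0.011]
contact_force: [0.3, 0.4, 0.5]
gripper_width: 0.0381
```

```bash
python3 -c "
from h import *
st()"
```

```text
t 11.1 tcp [ 478.1 -374.   218.3] jawdeg -78.8 tiltfix [-0.0318 -0.0258 -0.    ] F [0.3 0.4 0.5] w 0.0381 q [-0.    0.68  1.14  1.35 -0.6   1.53 -0.28]
```

drive_tool([
  [0.55, 12, 7, -15, -0.03, -0.025, 0.03],
  [0.55, 8, 7, -25, 0, 0, 0],
  [0.55, 0, 0, -30, 0, 0, 0],
  [0.55, 0, 0, -30, 0, 0, 0],
  [0.55, 0, 0, -20, 0, 0, 0],
  [0.55, 0, 0, 0, 0, 0, 0],
])

```text
time: 11.7
tcp_pos: [0.4785, -0.3768, 0.0831]
orientation: [0.001, 0.995, 0.094, -0.013]
contact_force: [0.7, -0.1, 0.2]
gripper_width: 0.0383
```

```bash
python3 -c "
from h import *
st()"
```

```text
t 11.7 tcp [ 478.5 -376.8   83.1] jawdeg -79.2 tiltfix [ 0.0041 -0.0258  0.    ] F [ 0.7 -0.1  0.2] w 0.0383 q [-0.02  0.79  1.07  1.55 -0.69  1.25 -0.22]
```

drive_tool([
  [0.55, 10, 8, 0, 0.004, -0.026, 0.039],
  [0.55, 10, 8, 0, 0, 0, 0],
  [0.55, 0, 0, 0, 0, 0, 0],
])

```text
time: 12.0
tcp_pos: [0.4947, -0.3629, 0.0817]
orientation: [0.0, 0.994, 0.11, -0.003]
contact_force: [0.9, 1.2, 0.6]
gripper_width: 0.0382
```

```bash
python3 -c "
from h import *
st()"
```

```text
t 12.0 tcp [ 494.7 -362.9   81.7] jawdeg -77.36 tiltfix [ 0.0007 -0.0053  0.    ] F [0.9 1.2 0.6] w 0.0382 q [-0.04  0.78  1.06  1.55 -0.7   1.23 -0.21]
```

drive_tool([
  [0.55, 3, 3, -12, 0, -0.005, 0.006],
  [0.55, 0, 0, -15, 0, 0, 0],
  [0.55, 0, 0, -8, 0, 0, 0],
  [0.55, 0, 0, 0, 0, 0, 0],
  [0.8, 0, 0, 0, 0, 0, 0],
  [0.98, 0, 0, 0, 0, 0, 0],
  [0.98, 0, 0, 0, 0, 0, 0],
  [0.98, 0, 0, 0, 0, 0, 0],
], force=50)

```text
time: 12.8
tcp_pos: [0.4966, -0.3602, 0.0444]
orientation: [0.0, 0.994, 0.113, -0.001]
contact_force: [-0.7, 0.6, -1.1]
gripper_width: 0.0072
```

```bash
python3 -c "
from h import *
st()"
```

```text
t 12.8 tcp [ 496.6 -360.2   44.4] jawdeg -77.06 tiltfix [ 0.001  -0.0022  0.    ] F [-0.7  0.6 -1.1] w 0.0072 q [-0.03  0.82  1.02  1.59 -0.74  1.17 -0.18]
```

drive_tool([
  [0.98, 0, 0, 8, 0, 0, 0],
  [0.98, 0, 0, 12, 0, 0, 0],
  [0.98, 0, 0, 15, 0, 0, 0],
  [0.98, 0, 0, 20, 0, 0, 0],
  [0.98, 0, 0, 20, 0, 0, 0],
  [0.98, 0, 0, 20, 0, 0, 0],
  [0.98, 0, 0, 20, 0, 0, 0],
  [0.98, 0, 0, 15, 0, 0, 0],
  [0.98, 0, 0, 0, 0, 0, 0],
])

```text
time: 13.7
tcp_pos: [0.4968, -0.3656, 0.1918]
orientation: [0.007, 0.994, 0.111, 0.003]
contact_force: [0.4, -0.3, -0.6]
gripper_width: 0.0069
```

```bash
python3 -c "
from h import *
st()
print(C(back('top',[(270+169/3.1-.3,80+338/3.1-.3)],.0665)[0]), C(back('top',[(270+57/3.1-.3,80+447/3.1-.3)],.0605)[0]),C(back('top',[(270+270/3.1-.3,80+452/3.1-.3)],.0605)[0]))
im=cv2.imread('pics/top4.png')
A=cv2.resize(im[205:250,275:375],None,fx=8,fy=8,interpolation=cv2.INTER_CUBIC)
cv2.imwrite('pics/s6.png',A)
"
```

```text
t 13.7 tcp [ 496.8 -365.6  191.8] jawdeg -77.31 tiltfix [0.0135 0.0076 0.    ] F [ 0.4 -0.3 -0.6] w 0.0069 q [-0.06  0.68  1.14  1.42 -0.62  1.41 -0.28]
[-0.03722504 -0.00182421  0.0665    ] [-0.14117326  0.10028305  0.0605    ] [-0.14151814 -0.09493593  0.0605    ]
```

View pics/s6.png

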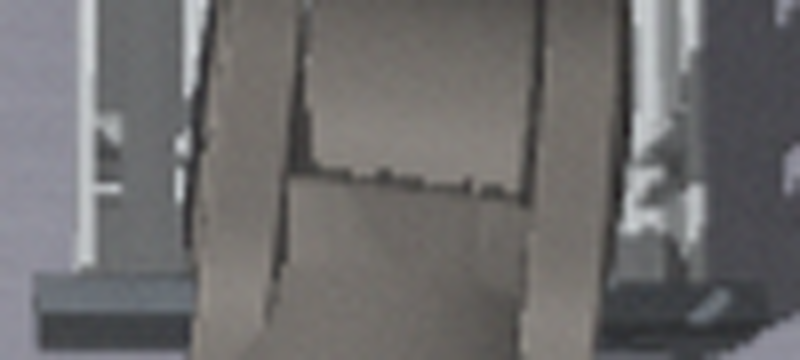

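drive_tool([
  [0.98, 1, 10, 0, 0.0135, 0.0076, 0.06],
  [0.98, 3, 28, 0, 0, 0, 0.13],
  [0.98, 3, 28, 0, 0, 0, 0.13],
  [0.98, 3, 28, 0, 0, 0, 0.13],
  [0.98, 3, 28, 0, 0, 0, 0.13],
  [0.98, 3, 28, 0, 0, 0, 0.13],
  [0.98, 3, 28, 0, 0, 0, 0.13],
  [0.98, 3, 28, 0, 0, 0, 0.13],
  [0.98, 3, 28, 0, 0, 0, 0.13],
  [0.98, 3, 26, 0, 0, 0, 0.13],
])

```text
time: 14.7
tcp_pos: [0.5189, -0.1048, 0.1944]
orientation: [0.004, 0.737, 0.676, 0.002]
contact_force: [0.2, 0.1, -0.7]
gripper_width: 0.0072
```

drive_tool([
  [0.98, 0, 12, 0, 0, 0, 0.05],
  [0.98, 0, 0, 0, 0, 0, 0],
  [0.98, 0, 0, 0, 0, 0, 0],
])

```text
time: 15.0
tcp_pos: [0.5187, -0.0891, 0.1942]
orientation: [0.003, 0.718, 0.696, 0.003]
contact_force: [0.3, -1.2, -1.1]
gripper_width: 0.0069
```

```bash
python3 -c "
from h import *
st()"
```

```text
t 15.0 tcp [518.7 -89.1 194.2] jawdeg -1.74 tiltfix [-0.      0.0076  0.    ] F [ 0.3 -1.2 -1.1] w 0.0069 q [-0.55  0.37  0.91  1.67 -0.31  1.24  0.4 ]
```

drive_tool([
  [0.98, 5, 7.5, 0, 0, 0.0076, 0.043],
  [0.98, 0, 0, -20, 0, 0, 0],
  [0.98, 0, 0, -25, 0, 0, 0],
  [0.98, 0, 0, -25, 0, 0, 0],
  [0.98, 0, 0, -15, 0, 0, 0],
  [0.98, 0, 0, 0, 0, 0, 0],
])

```text
time: 15.6
tcp_pos: [0.526, -0.0905, 0.1078]
orientation: [0.004, 0.706, 0.708, -0.001]
contact_force: [-0.4, 0.1, -0.7]
gripper_width: 0.0066
```

```bash
python3 -c "
from h import *
st()"
```

```text
t 15.6 tcp [526.  -90.5 107.8] jawdeg 0.19 tiltfix [0.0065 0.0036 0.    ] F [-0.4  0.1 -0.7] w 0.0066 q [-0.49  0.48  0.85  1.76 -0.4   1.07  0.5 ]
```

drive_tool([
  [0.98, -2, 9, 0, 0.006, 0.004, 0.01],
  [0.98, 0, 0, 0, 0, 0, 0],
  [0.98, 0, 0, 0, 0, 0, 0],
])

```text
time: 15.9
tcp_pos: [0.5254, -0.083, 0.1097]
orientation: [0.001, 0.703, 0.711, -0.0]
contact_force: [-0.2, 0.2, -0.3]
gripper_width: 0.007
```

```bash
python3 -c "
from h import *
st(); b=vision.get_image('top')[195:255,265:375];a=vision.get_image('side')[165:245,225:325]
A=cv2.resize(b,None,fx=7,fy=5,interpolation=cv2.INTER_CUBIC);B=cv2.resize(a,None,fx=3.5,fy=3.5,interpolation=cv2.INTER_CUBIC)
o=np.zeros((590,790,3),np.uint8);o[:300,:770]=A;o[305:585,:350]=B;save(o,'s7')"
```

```text
t 15.9 tcp [525.4 -83.  109.7] jawdeg 0.68 tiltfix [0.0019 0.0019 0.    ] F [-0.2  0.2 -0.3] w 0.007 q [-0.5   0.48  0.84  1.76 -0.4   1.08  0.49]
```

View pics/s7.png

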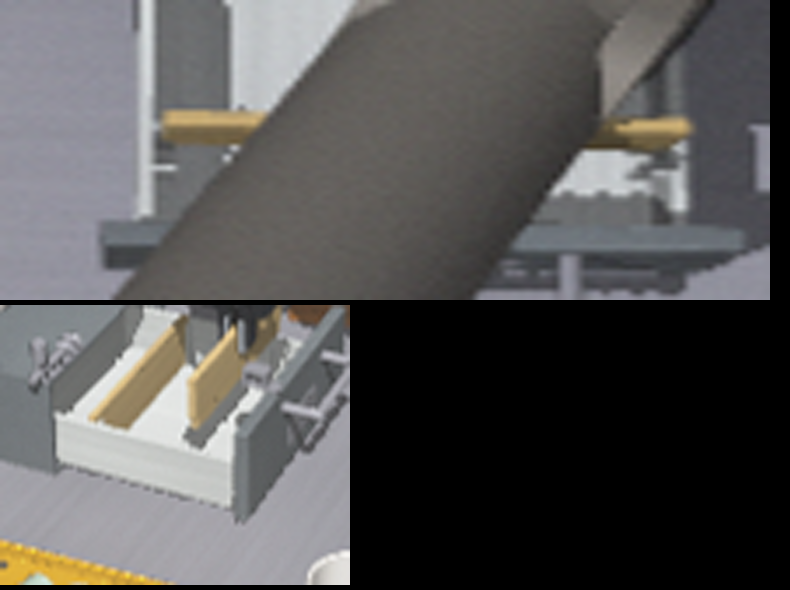

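```bash
python3 -c "
from h import *
print([C(p).round(4) for p in back('top',[(265+162/7-.4,195+125/5-.4),(265+692/7-.4,195+128/5-.4)],.131)],[C(p).round(4) for p in back('top',[(265+153/7-.4,195+165/5),(265+678/7-.4,195+170/5)],.0605)])"
```

```text
[array([-0.1422,  0.1031,  0.131 ]), array([-0.1393, -0.1014,  0.131 ])] [array([-0.1531,  0.1047,  0.0605]), array([-0.1513, -0.108 ,  0.0605])]
```

drive_tool([
  [0.98, -1.5, 1.5, -5, 0, 0, 0],
  [0.98, 0, 0, -6, 0, 0, 0],
  [0.98, 0, 0.5, -6, 0, 0, 0],
  [0.98, 0, 0, -5, 0, 0, 0],
  [0.98, 0, 0, 0, 0, 0, 0],
])

```text
time: 16.5
tcp_pos: [0.5241, -0.0802, 0.0864]
orientation: [0.002, 0.703, 0.712, 0.001]
contact_force: [-0.7, 0.0, -0.9]
gripper_width: 0.0068
```

```bash
python3 -c "
from h import *
st()"
```

```text
t 16.5 tcp [524.1 -80.2  86.4] jawdeg 0.73 tiltfix [0.001  0.0033 0.    ] F [-0.7  0.  -0.9] w 0.0068 q [-0.49  0.5   0.83  1.79 -0.42  1.03  0.51]
```

drive_tool([
  [0.98, 0, -2.5, -3, 0, 0, 0],
  [0.98, 0, 0, -6, 0, 0, 0],
  [0.98, 0, 0, -6, 0, 0, 0],
  [0.98, 0, 0, -6, 0, 0, 0],
  [0.98, 0, 0, -6, 0, 0, 0],
  [0.98, 0, 0, -4, 0, 0, 0],
  [0.98, 0, 0, 0, 0, 0, 0],
])

```text
time: 17.2
tcp_pos: [0.524, -0.0832, 0.0522]
orientation: [0.001, 0.703, 0.712, 0.0]
contact_force: [-0.8, 0.3, -0.6]
gripper_width: 0.0071
```

```bash
python3 -c "
from h import *
st()"
```

```text
t 17.2 tcp [524.  -83.2  52.2] jawdeg 0.72 tiltfix [0.0014 0.0027 0.    ] F [-0.8  0.3 -0.6] w 0.0071 q [-0.46  0.55  0.79  1.82 -0.47  0.96  0.55]
```

Clean; press down until contact.

drive_tool([
  [0.98, 0, 0, -4, 0, 0, 0],
  [0.98, 0, 0, -3, 0, 0, 0],
  [0.98, 0, 0, -3, 0, 0, 0],
  [0.98, 0, 0, -2, 0, 0, 0],
  [0.98, 0, 0, 0, 0, 0, 0],
])

```text
time: 17.7
tcp_pos: [0.5273, -0.0833, 0.0427]
orientation: [0.003, 0.702, 0.712, 0.003]
contact_force: [-0.7, 0.6, -1.0]
gripper_width: 0.0066
```

drive_tool([
  [0.98, -1, 0, -2, 0, 0, 0],
  [0.98, 0, 0, -2, 0, 0, 0],
  [0.98, 0, 0, -2, 0, 0, 0],
  [0.98, 0, 0, -2, 0, 0, 0],
])

```text
time: 18.1
tcp_pos: [0.5328, -0.0833, 0.042]
orientation: [0.007, 0.702, 0.712, 0.009]
contact_force: [-1.9, 1.4, 11.6]
gripper_width: 0.0067
```

```bash
python3 -c "
from h import *
st()"
```

```text
t 18.1 tcp [532.8 -83.3  42. ] jawdeg 0.82 tiltfix [-0.0025  0.0227  0.    ] F [-1.9  1.4 11.6] w 0.0067 q [-0.44  0.56  0.78  1.83 -0.5   0.93  0.57]
```

drive_tool([
  [0.98, -2, 0, 1, 0, 0.022, 0],
  [0.98, -3, 0, 0, 0, 0, 0],
  [0.98, -3, 0, 0, 0, 0, 0],
  [0.98, -3, 0, 0, 0, 0, 0],
  [0.98, -2, 0, 0, 0, 0, 0],
  [0.98, 0, 0, 0, 0, 0, 0],
])

```text
time: 18.7
tcp_pos: [0.5229, -0.0833, 0.0438]
orientation: [0.003, 0.701, 0.713, 0.004]
contact_force: [1.8, -0.4, -0.8]
gripper_width: 0.0069
```

```bash
python3 -c "
from h import *
st(); cv2.imwrite('pics/side8.png',vision.get_image('side')[:,:,::-1])"
```

```text
t 18.7 tcp [522.9 -83.3  43.8] jawdeg 1.0 tiltfix [-0.0005  0.0103  0.    ] F [ 1.8 -0.4 -0.8] w 0.0069 q [-0.45  0.55  0.78  1.84 -0.48  0.94  0.57]
```

drive_tool([
  [0.8, 0, 0, 0, 0, 0, 0],
  [0.8, 0, 0, 0, 0, 0, 0],
  [0.8, 0, 0, 10, 0, 0.01, 0],
  [0.8, 0, 0, 15, 0, 0, 0],
  [1.0, 0, 0, 10, 0, 0, 0],
  [1.0, 0, 0, 0, 0, 0, 0],
  [1.0, 0, 0, 0, 0, 0, 0],
  [1.0, 0, 0, 0, 0, 0, 0],
])

```text
time: 19.55
tcp_pos: [0.5162, -0.0831, 0.0772]
orientation: [-0.006, 0.703, 0.712, -0.004]
contact_force: [-0.1, 0.1, -0.1]
gripper_width: -0.0002
```

```bash
python3 -c "
from h import *
st()"
```

```text
t 19.55 tcp [516.2 -83.1  77.2] jawdeg 0.72 tiltfix [-0.0035 -0.0137 -0.    ] F [-0.1  0.1 -0.1] w -0.0002 q [-0.47  0.51  0.82  1.81 -0.43  1.03  0.53]
```

drive_tool([
  [1.0, 7, 0, 0, 0, -0.012, 0],
  [1.0, 0, 0, -3, 0, 0, 0],
  [1.0, 0, 0, -3, 0, 0, 0],
  [1.0, 0, 0, -2, 0, 0, 0],
  [1.0, 0, 0, 0, 0, 0, 0],
])

```text
time: 20.05
tcp_pos: [0.5222, -0.0827, 0.0665]
orientation: [-0.003, 0.703, 0.712, -0.0]
contact_force: [-0.7, -0.1, -0.6]
gripper_width: -0.0
```

```bash
python3 -c "
from h import *
st()"
```

```text
t 20.05 tcp [522.2 -82.7  66.5] jawdeg 0.72 tiltfix [-0.0038 -0.0047 -0.    ] F [-0.7 -0.1 -0.6] w -0.0 q [-0.46  0.53  0.81  1.81 -0.45  1.    0.54]
```

drive_tool([
  [1.0, 0, 0, -2, 0, 0, 0],
  [1.0, 0, 0, -2, 0, 0, 0],
  [1.0, 0, 0, -1, 0, 0, 0],
])

```text
time: 20.35
tcp_pos: [0.5262, -0.0827, 0.0663]
orientation: [-0.001, 0.702, 0.712, 0.003]
contact_force: [-1.5, 1.1, 3.7]
gripper_width: 0.0
```

```bash
python3 -c "
from h import *
st()"
```

```text
t 20.35 tcp [526.2 -82.7  66.3] jawdeg 0.75 tiltfix [-0.006   0.0034  0.    ] F [-1.5  1.1  3.7] w 0.0 q [-0.46  0.53  0.8   1.81 -0.46  1.    0.54]
```

drive_tool([
  [0.5, 0, 0, 15, 0, 0, 0],
  [0.5, 0, 5, 35, 0, 0, 0],
  [0, 0, 10, 40, 0, 0, 0.1],
  [0, -10, 25, 40, 0, 0, 0.14],
  [0, -15, 30, 20, 0, 0, 0.14],
  [0, -15, 30, 0, 0, 0, 0.14],
  [0, -15, 30, 0, 0, 0, 0.14],
  [0, -15, 30, 0, 0, 0, 0.14],
  [0, -15, 30, 0, 0, 0, 0.14],
  [0, 0, 0, 0, 0, 0, 0.1],
])

```text
time: 21.35
tcp_pos: [0.4363, 0.112, 0.2229]
orientation: [0.002, 0.239, 0.971, 0.004]
contact_force: [0.2, 0.3, 0.5]
gripper_width: 0.0854
```

```bash
cat >> h.py <<'E'
def rods(t,z=.020):
    hsv=cv2.cvtColor(np.ascontiguousarray(t),cv2.COLOR_RGB2HSV)
    m=((hsv[...,1]<110)&(hsv[...,2]>100)).astype(np.uint8); k=np.zeros_like(m)
    cv2.fillConvexPoly(k,np.array([[139,186],[239,185],[239,268],[138,270]]),1); m*=k
    n,l,s,c=cv2.connectedComponentsWithStats(m)
    for i in range(1,n):
        if s[i,4]>60:
            pts=np.argwhere(l==i)[:,::-1].astype(np.float32); r=cv2.minAreaRect(pts)
            w=back("top",pts,z); d=w-w.mean(0); ev=np.linalg.eigh((d.T@d)[:2,:2])[1][:,1]
            a=np.degrees(np.arctan2(ev[1],ev[0]))%180
            print("rod",s[i,4],np.round(r[0],1),np.round(r[1],1),"rectctr",(back("top",[r[0]],z)[0]*1e3).round(1),"mean",(w.mean(0)*1e3).round(1),"axisdeg",a.round(1))
def yel(t):
    hsv=cv2.cvtColor(np.ascontiguousarray(t),cv2.COLOR_RGB2HSV)[170:245,:]
    m=(hsv[...,0]>10)&(hsv[...,0]<28)&(hsv[...,1]>70)
    for c0 in(292,300,308,316,324,332,340,348,354):
        print(c0,(np.where(m[:,c0])[0]+170).tolist())
E
python3 -c "
from h import *
st(); t=vision.get_image('top'); cv2.imwrite('pics/top9.png',t[:,:,::-1]); rods(t); yel(cv2.imread('pics/top4.png')[:,:,::-1]); print(); yel(t)"
```

```text
t 21.35 tcp [436.3 112.  222.9] jawdeg 62.39 tiltfix [-0.0068  0.0067  0.    ] F [0.2 0.3 0.5] w 0.0854 q [-0.87  0.11  0.64  1.8  -0.08  1.24  0.88]
rod 209 [164.2 202.6] [20.8 10. ] rectctr [580.6 386.4  20. ] mean [580.6 386.2  20. ] axisdeg 81.9
rod 1462 [219.5 233. ] [70. 39.] rectctr [495.3 218.4  20. ] mean [509.3 203.4  20. ] axisdeg 22.8
rod 210 [161.2 250.8] [21.1 10.2] rectctr [437.8 383.4  20. ] mean [437.2 383.2  20. ] axisdeg 75.9
292 [186, 187, 188, 189, 190, 191, 192]
300 [186, 187, 188, 189, 190, 191, 192]
308 [186, 187, 188, 189, 190, 191, 192]
316 [186, 187, 188, 189, 190, 191, 192]
324 [186, 187, 188, 189, 190, 191, 192]
332 [186, 187, 188, 189, 190, 191, 192]
340 [186, 187, 188, 189, 190, 191, 192]
348 [186, 187, 188, 189, 190, 191, 192]
354 [186, 187, 188, 189, 190, 191]

292 [185, 186, 187, 188, 189, 190, 191, 222, 223, 224, 225, 226]
300 [185, 186, 187, 188, 189, 190, 191, 223, 224, 225, 226]
308 [185, 186, 187, 188, 189, 190, 191, 223, 224, 225, 226]
316 [185, 186, 187, 188, 189, 190, 191, 223, 224, 225, 226]
324 [185, 186, 187, 188, 189, 190, 191, 223, 224, 225, 226]
332 [185, 186, 187, 188, 189, 190, 191, 223, 224, 225, 226, 227]
340 [185, 186, 187, 188, 189, 190, 191, 223, 224, 225, 226, 227]
348 [185, 186, 187, 188, 189, 190, 191, 223, 224, 225, 226, 227]
354 [186, 187, 188, 189, 190, 223, 224, 225, 226, 227]
```

drive_tool([
  [0, 0, 20, 0, 0, 0, 0.06],
  [0, 0, 36, 0, 0, 0, 0.06],
  [0, 0, 36, 0, 0, 0, 0.06],
  [0, 0, 36, 0, 0, 0, 0.05],
  [0, 0, 36, 0, 0, 0, 0],
  [0, 0, 36, 0, 0, 0, 0],
  [0, 0, 36, -20, 0, 0, 0],
  [0, 0, 30, -30, 0, 0, 0],
  [0, 0, 5, -30, 0, 0, 0],
  [0, 0, 0, 0, 0, 0, 0],
], force=40)

```text
time: 22.4
tcp_pos: [0.4394, 0.392, 0.1401]
orientation: [0.005, 0.132, 0.991, 0.007]
contact_force: [-0.6, -1.3, -0.7]
gripper_width: 0.0857
```

```bash
python3 -c "
from h import *
st(); t=vision.get_image('top'); cv2.imwrite('pics/top10.png',t[:,:,::-1]); rods(t)"
```

```text
t 22.4 tcp [439.4 392.  140.1] jawdeg 74.79 tiltfix [-0.0119  0.0117  0.    ] F [-0.6 -1.3 -0.7] w 0.0857 q [-1.08  0.47  0.46  1.57 -0.22  1.14  0.73]
rod 210 [164.2 202.6] [20.8 10. ] rectctr [580.6 386.4  20. ] mean [580.6 386.1  20. ] axisdeg 82.4
rod 203 [209.4 205. ] [20.2 10.2] rectctr [578.  252.9  20. ] mean [577.9 252.6  20. ] axisdeg 74.6
rod 214 [210.6 222.3] [10.4 20.6] rectctr [526.  246.1  20. ] mean [526.2 246.   20. ] axisdeg 113.5
rod 94 [161.8 254.4] [ 8.9 21.2] rectctr [427.5 380.7  20. ] mean [429.2 377.9  20. ] axisdeg 86.8
```

drive_tool([
  [0, -2, -8, -5, -0.012, 0.012, 0.019],
  [0, 0, 0, -20, 0, 0, 0],
  [0, 0, 0, -25, 0, 0, 0],
  [0, 0, 0, -20, 0, 0, 0],
  [0, 0, 0, -10, 0, 0, 0],
  [0, 0, 0, 0, 0, 0, 0],
])

```text
time: 23.05
tcp_pos: [0.4485, 0.3797, 0.0713]
orientation: [0.007, 0.128, 0.992, 0.006]
contact_force: [-0.4, 1.0, 1.1]
gripper_width: 0.0854
```

```bash
python3 -c "
from h import *
st()"
```

```text
t 23.05 tcp [448.5 379.7  71.3] jawdeg 75.34 tiltfix [-0.0107  0.0159  0.    ] F [-0.4  1.   1.1] w 0.0854 q [-1.04  0.53  0.44  1.65 -0.26  0.99  0.79]
```

drive_tool([
  [0, -11, 3, 0, -0.01, 0.016, 0.01],
  [0, -1, 0, -15, 0, 0, 0],
  [0, -2, 0, -15, 0, 0, 0],
  [0, 0, 0, -8, 0, 0, 0],
  [0, 0, 0, 0, 0, 0, 0],
])

```text
time: 23.55
tcp_pos: [0.4363, 0.3849, 0.0362]
orientation: [0.002, 0.122, 0.992, 0.004]
contact_force: [0.3, -0.6, 0.1]
gripper_width: 0.0854
```

```bash
python3 -c "
from h import *
st()"
```

```text
t 23.55 tcp [436.3 384.9  36.2] jawdeg 75.96 tiltfix [-0.0066  0.0048  0.    ] F [ 0.3 -0.6  0.1] w 0.0854 q [-1.05  0.57  0.41  1.69 -0.28  0.93  0.8 ]
```

drive_tool([
  [0, 1, -1, -8, -0.006, 0.005, 0],
  [0, -1, 0, -10, 0, 0, 0],
  [0, -1, 0, -8, 0, 0, 0],
  [0, 0, 0, -2, 0, 0, 0],
  [0, 0, 0, 0, 0, 0, 0],
])

```text
time: 24.05
tcp_pos: [0.436, 0.3842, 0.0063]
orientation: [0.0, 0.122, 0.993, 0.0]
contact_force: [-0.3, -0.5, 0.4]
gripper_width: 0.0853
```

```bash
python3 -c "
from h import *
st()"
```

```text
t 24.05 tcp [436.  384.2   6.3] jawdeg 75.97 tiltfix [-0.0007  0.0006  0.    ] F [-0.3 -0.5  0.4] w 0.0853 q [-1.03  0.62  0.4   1.7  -0.3   0.88  0.82]
```

drive_tool([
  [0.15, 0, 0, 0, 0, 0, 0],
  [0.25, 0, 0, 0, 0, 0, 0],
  [0.45, 0, 0, 0, 0, 0, 0],
  [0.45, 0, 0, 0, 0, 0, 0],
  [0.45, 0, 0, 10, 0, 0, 0],
  [0.45, 0, 0, 25, 0, 0, 0],
  [0.45, 0, 0, 35, 0, 0, 0],
  [0.45, 0, 0, 40, 0, 0, 0],
  [0.45, 0, 0, 30, 0, 0, 0],
  [0.45, 0, 0, 0, 0, 0, 0],
], force=40)

```text
time: 25.05
tcp_pos: [0.4348, 0.3826, 0.1539]
orientation: [0.0, 0.123, 0.992, 0.0]
contact_force: [1.3, 1.0, -0.3]
gripper_width: 0.0594
```

```bash
python3 -c "
from h import *
s,M=st(); a=vision.get_image('side')[0:300,130:380]; t=vision.get_image('top'); rods(t); cv2.imwrite('pics/s11.png',cv2.resize(a,None,fx=2,fy=2)[:,:,::-1])
R=P['top'];c=-R['R'].T@R['t'];print(c)"
```

```text
t 25.05 tcp [434.8 382.6 153.9] jawdeg 75.91 tiltfix [-0.0001  0.0002  0.    ] F [ 1.3  1.  -0.3] w 0.0594 q [-1.08  0.45  0.46  1.56 -0.21  1.18  0.75]
rod 208 [164.2 202.6] [20.8 10. ] rectctr [580.6 386.4  20. ] mean [580.5 386.2  20. ] axisdeg 81.8
rod 201 [209.4 204.9] [20.1 10.2] rectctr [578.3 252.9  20. ] mean [578.1 252.8  20. ] axisdeg 75.5
rod 216 [210.6 222.3] [10.4 20.6] rectctr [526.1 246.2  20. ] mean [526.2 246.   20. ] axisdeg 112.7
[0.27165963 0.04984084 1.43927617]
```

```bash
cat >> h.py <<'E'
def drawer(t,ref=None):
    "shift in rows (px) of fixed-divider strip vs fully open picture"
    r=cv2.imread("pics/top4.png")[:,:,::-1].astype(float).sum(2) if ref is None else ref.astype(float).sum(2)
    a=r[180:200,294:352].mean(1); b=np.asarray(t).astype(float).sum(2)[176:204,294:352].mean(1)
    best=min(((np.mean((np.interp(np.arange(180,200)+d,np.arange(176,204),b)-a)**2),d) for d in np.arange(-3.9,3.9,.05)))
    return best
E
python3 -c "
from h import *
t=cv2.imread('pics/top9.png')[:,:,::-1]; e=drawer(t); print(e)
x0=back('top',[(324,189)],.0665)[0]; x1=back('top',[(324,189+e[1])],.0665)[0]; d=(x1-x0)[0]; print('delta',d)
# rod targets in world for far/near/mid
for n,x in(('far',.0365+.0168),('mid',.0365+.04975),('near',.0365+.0827)): print(n,W((-x+d,-.001,0)).round(4))
t=cv2.imread('pics/top10.png')[:,:,::-1]; print(drawer(t))
"
```

```text
(np.float64(1187.5339708680124), np.float64(-0.8000000000000109))
delta 0.002373578514759389
far [ 0.6133 -0.0802  0.    ]
mid [ 0.5804 -0.0806  0.    ]
near [ 0.5474 -0.081   0.    ]
(np.float64(1682.9258531510138), np.float64(-0.8000000000000109))
```

drive_tool([
  [0.45, 5, -20, 0, 0, 0, 0.03],
  [0.45, 15, -40, 5, 0, 0, 0.03],
  [0.45, 15, -42, 5, 0, 0, 0.03],
  [0.45, 15, -42, 0, 0, 0, 0.03],
  [0.45, 15, -42, 0, 0, 0, 0.03],
  [0.45, 15, -42, 0, 0, 0, 0.03],
  [0.45, 15, -42, 0, 0, 0, 0.03],
  [0.45, 15, -42, 0, 0, 0, 0.03],
  [0.45, 15, -42, 0, 0, 0, 0.02],
  [0.45, 15, -42, 0, 0, 0, 0],
])

```text
time: 26.15
tcp_pos: [0.5558, -0.0208, 0.1409]
orientation: [-0.02, -0.024, 0.999, -0.008]
contact_force: [1.0, 0.6, -1.3]
gripper_width: 0.0593
```

```bash
python3 -c "
from h import *
st()"
```

```text
t 26.15 tcp [555.8 -20.8 140.9] jawdeg 92.8 tiltfix [ 0.0169 -0.0395  0.    ] F [ 1.   0.6 -1.3] w 0.0593 q [-0.39  0.45  0.54  1.61 -0.22  1.19  1.81]
```

drive_tool([
  [0.45, 14, -15, 0, 0.016, -0.035, -0.03],
  [0.45, 14, -15, 0, 0, 0, 0],
  [0.45, 12, -15, 0, 0, 0, 0],
  [0.45, 8, -10, -5, 0, 0, 0],
  [0.45, 0, 0, 0, 0, 0, 0],
])

```text
time: 26.65
tcp_pos: [0.5981, -0.0898, 0.1256]
orientation: [-0.011, 0.0, 1.0, -0.003]
contact_force: [-0.5, 0.5, -1.3]
gripper_width: 0.059
```

```bash
python3 -c "
from h import *
st()"
```

```text
t 26.65 tcp [598.1 -89.8 125.6] jawdeg 89.99 tiltfix [ 0.0059 -0.0226  0.    ] F [-0.5  0.5 -1.3] w 0.059 q [-0.25  0.55  0.55  1.5  -0.29  1.19  1.92]
```

drive_tool([
  [0.45, 8, 9, 0, 0.006, -0.022, 0.013],
  [0.45, 0, 0, -10, 0, 0, 0],
  [0.45, 0, 0, -20, 0, 0, 0],
  [0.45, 0, 0, -15, 0, 0, 0],
  [0.45, 0, 0, -5, 0, 0, 0],
  [0.45, 0, 0, 0, 0, 0, 0],
])

```text
time: 27.25
tcp_pos: [0.6034, -0.0696, 0.0697]
orientation: [-0.003, -0.012, 1.0, 0.004]
contact_force: [0.3, -0.0, -1.4]
gripper_width: 0.0592
```

```bash
python3 -c "
from h import *
st()"
```

```text
t 27.25 tcp [603.4 -69.6  69.7] jawdeg 91.41 tiltfix [-0.0081 -0.0054 -0.    ] F [ 0.3 -0.  -1.4] w 0.0592 q [-0.25  0.6   0.51  1.57 -0.33  1.06  1.94]
```

drive_tool([
  [0.45, 4, -6, 0, -0.008, -0.005, -0.012],
  [0.45, 4, -4, 0, 0, 0, 0],
  [0.45, 0, 0, -5, 0, 0, 0],
  [0.45, 0, 0, -8, 0, 0, 0],
  [0.45, 0, 0, -5, 0, 0, 0],
  [0.45, 0, 0, 0, 0, 0, 0],
])

```text
time: 27.85
tcp_pos: [0.6131, -0.08, 0.0528]
orientation: [0.002, -0.006, 1.0, -0.0]
contact_force: [-0.6, -0.3, -1.0]
gripper_width: 0.0595
```

```bash
python3 -c "
from h import *
st()"
```

```text
t 27.85 tcp [613.1 -80.   52.8] jawdeg 90.74 tiltfix [0.0004 0.0032 0.    ] F [-0.6 -0.3 -1. ] w 0.0595 q [-0.23  0.64  0.51  1.56 -0.34  1.03  1.95]
```

drive_tool([
  [0.45, -2, 0, -4, 0, 0.003, 0],
  [0.45, -0.5, 0, -8, 0, 0, 0],
  [0.45, -0.5, 0, -8, 0, 0, 0],
  [0.45, -0.5, 0, -8, 0, 0, 0],
  [0.45, 0, 0, -4, 0, 0, 0],
  [0.45, 0, 0, -2, 0, 0, 0],
  [0.45, 0, 0, 0, 0, 0, 0],
])

```text
time: 28.55
tcp_pos: [0.6089, -0.0796, 0.0147]
orientation: [-0.001, -0.006, 1.0, -0.0]
contact_force: [-0.6, 0.1, -1.0]
gripper_width: 0.0592
```

```bash
python3 -c "
from h import *
st()"
```

```text
t 28.55 tcp [608.9 -79.6  14.7] jawdeg 90.74 tiltfix [ 0.0002 -0.001   0.    ] F [-0.6  0.1 -1. ] w 0.0592 q [-0.22  0.68  0.49  1.6  -0.37  0.96  1.97]
```

drive_tool([
  [0.45, 2, 0, -1, 0, 0, 0],
  [0.45, 0, 0, -1.5, 0, 0, 0],
  [0.45, 0, 0, 0, 0, 0, 0],
])

```text
time: 28.85
tcp_pos: [0.6122, -0.0798, 0.013]
orientation: [0.001, -0.007, 1.0, -0.0]
contact_force: [-0.2, 0.5, -0.6]
gripper_width: 0.0592
```

```bash
python3 -c "
from h import *
st()"
```

```text
t 28.85 tcp [612.2 -79.8  13. ] jawdeg 90.75 tiltfix [0.0004 0.0013 0.    ] F [-0.2  0.5 -0.6] w 0.0592 q [-0.22  0.68  0.49  1.59 -0.37  0.96  1.97]
```

drive_tool([
  [0.25, 0, 0, 0, 0, 0, 0],
  [0.1, 0, 0, 0, 0, 0, 0],
  [0.1, 0, 0, 0, 0, 0, 0],
  [0.1, 0, 0, 10, 0, 0, 0],
  [0.1, 0, 0, 25, 0, 0, 0],
  [0.1, 0, 0, 30, 0, 0, 0],
  [0.1, 0, 0, 35, 0, 0, 0],
  [0.1, 0, 10, 35, 0, 0, 0],
  [0, 0, 40, 10, 0, 0, -0.03],
  [0, -2, 42, 0, 0, 0, -0.05],
])

```text
time: 29.85
tcp_pos: [0.6096, 0.0024, 0.1699]
orientation: [0.004, 0.044, 0.999, -0.003]
contact_force: [0.9, 1.2, 0.0]
gripper_width: 0.0855
```

drive_tool([
  [0, -4, 42, 0, 0, 0, -0.06],
  [0, -4, 42, 0, 0, 0, -0.06],
  [0, -4, 42, 0, 0, 0, -0.06],
  [0, -4, 42, 0, 0, 0, 0],
  [0, -4, 42, 0, 0, 0, 0],
  [0, 0, 25, 0, 0, 0, 0],
  [0, 0, 0, 0, 0, 0, 0],
])

```text
time: 30.55
tcp_pos: [0.5876, 0.2551, 0.1791]
orientation: [0.008, 0.134, 0.991, 0.001]
contact_force: [0.9, -0.0, 0.1]
gripper_width: 0.0853
```

```bash
python3 -c "
from h import *
st(); t=vision.get_image('top'); cv2.imwrite('pics/top12.png',t[:,:,::-1]);rods(t);print(drawer(t)); yel(t)
A=cv2.resize(t[175:245,270:375],None,fx=7.4,fy=7.4,interpolation=cv2.INTER_CUBIC); save(A,'s12')"
```

```text
t 30.55 tcp [587.6 255.1 179.1] jawdeg 74.65 tiltfix [-0.0003  0.0165  0.    ] F [ 0.9 -0.   0.1] w 0.0853 q [-0.79  0.56  0.56  1.36 -0.29  1.29  1.08]
rod 2078 [171.7 222.9] [77.4 30.4] rectctr [520.6 359.6  20. ] mean [522.  360.6  20. ] axisdeg 10.8
rod 183 [209.9 205.2] [18.9 10.7] rectctr [577.2 251.3  20. ] mean [578.  249.8  20. ] axisdeg 72.1
rod 174 [212.5 221.8] [10.6 17.2] rectctr [527.9 240.9  20. ] mean [528.2 240.4  20. ] axisdeg 118.8
(np.float64(5988.613015457786), np.float64(-1.4000000000000088))
292 [184, 185, 186, 187, 188, 189, 190, 221, 222, 223, 224, 225]
300 [184, 185, 186, 187, 188, 189, 190, 221, 222, 223, 224, 225, 226]
308 [184, 185, 186, 187, 188, 189, 190, 221, 222, 223, 224, 225, 226]
316 [185, 186, 187, 188, 189, 190, 221, 222, 223, 224, 225, 226]
324 [185, 186, 187, 188, 189, 190, 221, 222, 223, 224, 226]
332 [185, 186, 187, 188, 189, 190, 221, 222, 223, 224, 225, 226]
340 [185, 186, 187, 188, 189, 190, 191, 222, 223, 224, 225, 226]
348 [185, 186, 187, 188, 189, 190, 191, 222, 223, 224, 225, 226]
354 [185, 186, 187, 188, 189, 190, 222, 223, 224, 225, 226]
```

View pics/s12.png

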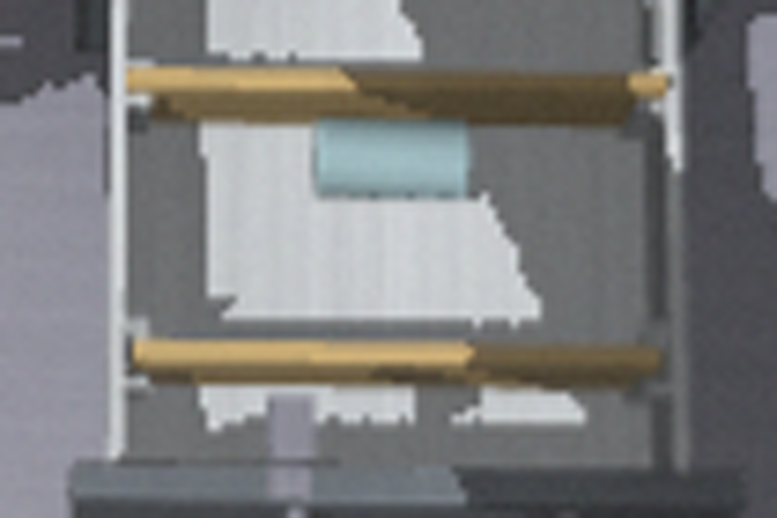

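drive_tool([
  [0, -10, -2, -10, 0, 0.016, 0.015],
  [0, -2, 0, -25, 0, 0, 0],
  [0, -3, 0, -30, 0, 0, 0],
  [0, -3, 0, -30, 0, 0, 0],
  [0, -3, 0, -20, 0, 0, 0],
  [0, 0, 0, -5, 0, 0, 0],
  [0, 0, 0, 0, 0, 0, 0],
])

```text
time: 31.3
tcp_pos: [0.566, 0.2306, 0.0569]
orientation: [0.0, 0.137, 0.991, -0.005]
contact_force: [0.1, 0.6, 1.3]
gripper_width: 0.0851
```

```bash
python3 -c "
from h import *
st()"
```

```text
t 31.3 tcp [566.  230.6  56.9] jawdeg 74.28 tiltfix [ 0.0099 -0.0009  0.    ] F [0.1 0.6 1.3] w 0.0851 q [-0.77  0.63  0.52  1.57 -0.34  1.04  1.14]
```

drive_tool([
  [0, 6, 11, 0, 0.01, 0, 0.02],
  [0, 6, 11, 0, 0, 0, 0],
  [0, 0, 0, 0, 0, 0, 0],
])

```text
time: 31.6
tcp_pos: [0.5819, 0.2521, 0.0607]
orientation: [0.002, 0.127, 0.992, 0.002]
contact_force: [0.1, -0.3, 0.5]
gripper_width: 0.0856
```

```bash
python3 -c "
from h import *
st()"
```

```text
t 31.6 tcp [581.9 252.1  60.7] jawdeg 75.37 tiltfix [-0.0032  0.0048  0.    ] F [ 0.1 -0.3  0.5] w 0.0856 q [-0.76  0.65  0.51  1.51 -0.35  1.07  1.14]
```

drive_tool([
  [0, -4, 0, -8, -0.003, 0.005, 0],
  [0, -1, 0.5, -12, 0, 0, 0],
  [0, -1, 0.5, -12, 0, 0, 0],
  [0, 0, 0, -6, 0, 0, 0],
  [0, 0, 0, 0, 0, 0, 0],
])

```text
time: 32.1
tcp_pos: [0.5762, 0.2525, 0.0211]
orientation: [0.001, 0.127, 0.992, 0.0]
contact_force: [0.4, -0.4, -0.7]
gripper_width: 0.0854
```

```bash
python3 -c "
from h import *
st()"
```

```text
t 32.1 tcp [576.2 252.5  21.1] jawdeg 75.4 tiltfix [-0.0007  0.0017  0.    ] F [ 0.4 -0.4 -0.7] w 0.0854 q [-0.76  0.69  0.49  1.55 -0.37  0.99  1.15]
```

drive_tool([
  [0, 1.5, 0, -7, 0, 0, 0],
  [0, 0, 0, -6, 0, 0, 0],
  [0, 0, 0, -1, 0, 0, 0],
  [0, 0, 0, 0, 0, 0, 0],
])

```text
time: 32.5
tcp_pos: [0.5777, 0.252, 0.0054]
orientation: [0.001, 0.127, 0.992, 0.0]
contact_force: [-0.1, 0.3, 0.5]
gripper_width: 0.0853
```

```bash
python3 -c "
from h import *
st()"
```

```text
t 32.5 tcp [577.7 252.    5.4] jawdeg 75.38 tiltfix [0.     0.0011 0.    ] F [-0.1  0.3  0.5] w 0.0853 q [-0.75  0.71  0.48  1.55 -0.38  0.97  1.16]
```

drive_tool([
  [0.15, 0, 0, 0, 0, 0, 0],
  [0.25, 0, 0, 0, 0, 0, 0],
  [0.45, 0, 0, 0, 0, 0, 0],
  [0.45, 0, 0, 0, 0, 0, 0],
  [0.45, 0, 0, 10, 0, 0, 0],
  [0.45, 0, 0, 25, 0, 0, 0],
  [0.45, 0, 0, 35, 0, 0, 0],
  [0.45, 0, 0, 40, 0, 0, 0],
  [0.45, 0, 0, 25, 0, 0, 0],
  [0.45, 0, 0, 0, 0, 0, 0],
])

```text
time: 33.5
tcp_pos: [0.5759, 0.2512, 0.1472]
orientation: [-0.0, 0.128, 0.992, -0.0]
contact_force: [1.1, -0.7, -1.6]
gripper_width: 0.0597
```

```bash
python3 -c "
from h import *
st()"
```

```text
t 33.5 tcp [575.9 251.2 147.2] jawdeg 75.34 tiltfix [ 0.0007 -0.0003  0.    ] F [ 1.1 -0.7 -1.6] w 0.0597 q [-0.79  0.57  0.55  1.42 -0.3   1.24  1.1 ]
```

drive_tool([
  [0.45, 0, -15, 3, 0, 0, 0.02],
  [0.45, -2, -33, 3, 0, 0, 0.03],
  [0.45, -3, -36, 3, 0, 0, 0.03],
  [0.45, -3, -36, 0, 0, 0, 0.03],
  [0.45, -3, -36, 0, 0, 0, 0.03],
  [0.45, -3, -36, 0, 0, 0, 0.03],
  [0.45, -3, -36, 0, 0, 0, 0.03],
  [0.45, -3, -34, 0, 0, 0, 0.03],
  [0.45, -3, -32, 0, 0, 0, 0.02],
  [0.45, -2, -25, 0, 0, 0, 0.01],
])

```text
time: 34.5
tcp_pos: [0.5406, -0.0707, 0.1481]
orientation: [-0.007, -0.014, 1.0, 0.001]
contact_force: [0.1, 0.5, -1.2]
gripper_width: 0.0595
```

drive_tool([
  [0.45, 0, 0, 0, 0, 0, 0],
  [0.45, 0, 0, 0, 0, 0, 0],
])

```text
time: 34.7
tcp_pos: [0.538, -0.0764, 0.1467]
orientation: [-0.009, -0.009, 1.0, -0.0]
contact_force: [0.9, -0.2, -1.5]
gripper_width: 0.0591
```

```bash
python3 -c "
from h import *
st()"
```

```text
t 34.7 tcp [538.  -76.4 146.7] jawdeg 91.07 tiltfix [ 0.0003 -0.0173  0.    ] F [ 0.9 -0.2 -1.5] w 0.0591 q [-0.32  0.41  0.58  1.66 -0.24  1.16  1.91]
```

drive_tool([
  [0.45, 8, -4, 0, 0, -0.017, -0.005],
  [0.45, 3, 0, -10, 0, 0, 0],
  [0.45, 0, 0, -20, 0, 0, 0],
  [0.45, 0, 0, -20, 0, 0, 0],
  [0.45, 0, 0, -12, 0, 0, 0],
  [0.45, 0, 0, 0, 0, 0, 0],
])

```text
time: 35.3
tcp_pos: [0.5514, -0.072, 0.079]
orientation: [0.0, -0.012, 1.0, 0.002]
contact_force: [-0.3, -0.0, -1.5]
gripper_width: 0.0597
```

```bash
python3 -c "
from h import *
st()"
```

```text
t 35.3 tcp [551.4 -72.   79. ] jawdeg 91.42 tiltfix [-0.0037  0.0004  0.    ] F [-0.3 -0.  -1.5] w 0.0597 q [-0.3   0.5   0.55  1.72 -0.3   1.01  1.95]
```

drive_tool([
  [0.45, 1, -8, 0, -0.004, 0, -0.012],
  [0.45, 0, 0, -4, 0, 0, 0],
  [0.45, 0, 0, -10, 0, 0, 0],
  [0.45, 0, 0, -10, 0, 0, 0],
  [0.45, 0, 0, -6, 0, 0, 0],
  [0.45, 0, 0, 0, 0, 0, 0],
])

```text
time: 35.9
tcp_pos: [0.5545, -0.0801, 0.0482]
orientation: [0.002, -0.007, 1.0, -0.0]
contact_force: [-0.6, -1.4, -0.6]
gripper_width: 0.0596
```

```bash
python3 -c "
from h import *
st()"
```

```text
t 35.9 tcp [554.5 -80.1  48.2] jawdeg 90.76 tiltfix [0.0008 0.0042 0.    ] F [-0.6 -1.4 -0.6] w 0.0596 q [-0.27  0.54  0.53  1.74 -0.33  0.95  1.97]
```

drive_tool([
  [0.45, -3, 0, -5, 0, 0.004, 0],
  [0.45, -1, 0, -10, 0, 0, 0],
  [0.45, -0.5, 0, -10, 0, 0, 0],
  [0.45, -0.5, 0, -7, 0, 0, 0],
  [0.45, 0, 0, -3, 0, 0, 0],
  [0.45, 0, 0, -1, 0, 0, 0],
  [0.45, 0, 0, 0, 0, 0, 0],
])

```text
time: 36.6
tcp_pos: [0.5521, -0.0802, 0.0124]
orientation: [0.003, -0.007, 1.0, 0.0]
contact_force: [-0.1, 1.4, -0.6]
gripper_width: 0.0598
```

```bash
python3 -c "
from h import *
st()"
```

```text
t 36.6 tcp [552.1 -80.2  12.4] jawdeg 90.77 tiltfix [-0.0002  0.0058  0.    ] F [-0.1  1.4 -0.6] w 0.0598 q [-0.26  0.58  0.51  1.77 -0.36  0.87  2.  ]
```

drive_tool([
  [0.45, -2, 0, 0, 0, 0.005, 0],
  [0.45, 0, 0, 0, 0, 0, 0],
  [0.25, 0, 0, 0, 0, 0, 0],
  [0.1, 0, 0, 0, 0, 0, 0],
  [0.1, 0, 0, 0, 0, 0, 0],
  [0.1, 0, 0, 10, 0, 0, 0],
  [0.1, 0, 0, 25, 0, 0, 0],
  [0.1, 0, 0, 35, 0, 0, 0],
  [0.1, 0, 0, 40, 0, 0, 0],
  [0.1, 0, 15, 30, 0, 0, 0],
])

```text
time: 37.6
tcp_pos: [0.5442, -0.0676, 0.154]
orientation: [-0.006, -0.004, 1.0, -0.001]
contact_force: [0.8, -0.5, 1.3]
gripper_width: 0.0769
```

drive_tool([
  [0, 0, 40, 0, 0, 0, 0.05],
  [0, 0, 40, 0, 0, 0, 0.06],
  [0, 0, 40, 0, 0, 0, 0.06],
  [0, 0, 40, 0, 0, 0, 0.06],
  [0, 0, 40, 0, 0, 0, 0.06],
  [0, 0, 40, 0, 0, 0, 0.05],
  [0, 0, 40, 0, 0, 0, 0.03],
  [0, 0, 20, 0, 0, 0, 0],
  [0, 0, 0, 0, 0, 0, 0],
])

```text
time: 38.5
tcp_pos: [0.5471, 0.2423, 0.1705]
orientation: [0.008, -0.193, 0.981, 0.001]
contact_force: [-1.5, 0.5, -0.9]
gripper_width: 0.0854
```

```bash
cat >> h.py <<'E'
def bay(t):
    "rows of rod colour along drawer columns"
    hsv=cv2.cvtColor(np.ascontiguousarray(t),cv2.COLOR_RGB2HSV); m=((hsv[...,0]>80)&(hsv[...,0]<105)&(hsv[...,1]>35)&(hsv[...,2]>110)).astype(np.uint8)
    m[:185]=0;m[225:]=0;m[:,:285]=0;m[:,365:]=0
    n,l,s,c=cv2.connectedComponentsWithStats(m)
    for i in range(1,n):
        if s[i,4]>30: print("bay blob",s[i],c[i].round(1),C(back("top",[c[i]],.0265)[0]).round(4))
E
python3 -c "
from h import *
st(); t=vision.get_image('top'); cv2.imwrite('pics/top13.png',t[:,:,::-1]);rods(t);print(drawer(t)); bay(t)"
```

```text
t 38.5 tcp [547.1 242.3 170.5] jawdeg 112.23 tiltfix [-0.004   0.0152  0.    ] F [-1.5  0.5 -0.9] w 0.0854 q [-0.73  0.45  0.41  1.5  -0.19  1.21  1.66]
rod 2450 [177.8 227.9] [90.8 36.1] rectctr [506.4 340.7  20. ] mean [510.3 333.9  20. ] axisdeg 18.3
rod 81 [216.5 220. ] [10.4  7.9] rectctr [533.6 229.4  20. ] mean [533.4 228.9  20. ] axisdeg 8.0
(np.float64(14286.994240190248), np.float64(-1.900000000000007))
bay blob [313 203  21  18 361] [322.9 211.5] [-0.0957 -0.002   0.0265]
```

```bash
python3 -c "
from h import *
t=cv2.imread('pics/top13.png')[:,:,::-1]
for r in range(180,230): print(r,t[r,317].tolist(),t[r,323].tolist(),t[r,330].tolist(), t[r,345].tolist())"
```

```text
180 [190, 194, 194] [106, 110, 111] [109, 110, 113] [104, 106, 108]
181 [202, 205, 207] [107, 108, 110] [107, 108, 110] [107, 108, 110]
182 [132, 133, 136] [109, 113, 114] [109, 110, 112] [105, 107, 110]
183 [109, 107, 102] [109, 111, 111] [108, 113, 112] [109, 111, 113]
184 [105, 92, 74] [103, 90, 72] [99, 90, 74] [100, 90, 77]
185 [105, 91, 65] [102, 88, 62] [94, 82, 56] [95, 83, 59]
186 [95, 84, 61] [97, 81, 60] [90, 79, 54] [91, 79, 57]
187 [109, 94, 65] [85, 73, 54] [78, 67, 46] [78, 67, 50]
188 [110, 96, 67] [80, 69, 52] [75, 64, 48] [74, 66, 47]
189 [107, 90, 63] [106, 91, 64] [76, 66, 50] [77, 68, 50]
190 [106, 91, 66] [108, 92, 65] [76, 68, 47] [72, 64, 45]
191 [162, 158, 155] [161, 160, 154] [142, 136, 123] [88, 84, 76]
192 [195, 198, 201] [200, 203, 204] [192, 194, 194] [106, 107, 106]
193 [202, 205, 206] [203, 202, 209] [199, 203, 204] [106, 109, 112]
194 [199, 204, 205] [201, 203, 208] [196, 201, 203] [109, 110, 113]
195 [200, 203, 205] [203, 205, 210] [198, 203, 205] [106, 108, 109]
196 [201, 203, 206] [202, 204, 208] [199, 204, 203] [109, 110, 112]
197 [198, 204, 206] 
[... 1485 characters left out ...]
3, 189] [158, 185, 192] [159, 185, 192] [111, 112, 113]
220 [150, 176, 184] [152, 180, 184] [154, 179, 186] [109, 111, 113]
221 [191, 172, 135] [189, 171, 132] [180, 172, 144] [107, 99, 85]
222 [199, 171, 120] [203, 173, 122] [196, 171, 120] [106, 93, 68]
223 [179, 155, 106] [182, 155, 107] [198, 169, 117] [107, 94, 69]
224 [129, 110, 78] [109, 94, 69] [137, 117, 85] [87, 74, 56]
225 [112, 98, 72] [79, 70, 55] [110, 96, 71] [104, 92, 69]
226 [108, 96, 67] [83, 73, 57] [87, 76, 58] [107, 94, 66]
227 [157, 156, 151] [153, 152, 150] [96, 94, 87] [144, 136, 124]
228 [190, 191, 194] [192, 194, 196] [107, 108, 110] [186, 188, 188]
229 [195, 198, 201] [196, 198, 202] [106, 107, 111] [196, 201, 203]
```

drive_tool([
  [0, -11, 2, 0, -0.004, 0.015, 0.013],
  [0, -10, 2, 0, 0, 0, 0],
  [0, 0, 0, 0, 0, 0, 0],
  [0, 0, 0, -15, 0, 0, 0],
  [0, -1, 0, -25, 0, 0, 0],
  [0, -1, 0, -30, 0, 0, 0],
  [0, -1, 0, -25, 0, 0, 0],
  [0, 0, 0, -15, 0, 0, 0],
  [0, 0, 0, -5, 0, 0, 0],
  [0, 0, 0, 0, 0, 0, 0],
])

```text
time: 39.55
tcp_pos: [0.5245, 0.2273, 0.0564]
orientation: [0.002, -0.187, 0.982, -0.004]
contact_force: [0.5, 1.2, 0.6]
gripper_width: 0.0855
```

```bash
python3 -c "
from h import *
st()
t=cv2.imread('pics/top13.png')[:,:,::-1]
print([C(p).round(4) for p in back('top',[(323,212.4),(323,202)],.0265)], C(back('top',[(323,221)],.0665)[0]), C(back('top',[(323,187)],.0665)[0]))"
```

```text
t 39.55 tcp [524.5 227.3  56.4] jawdeg 111.59 tiltfix [0.0061 0.0058 0.    ] F [0.5 1.2 0.6] w 0.0855 q [-0.72  0.53  0.39  1.69 -0.23  0.96  1.69]
[array([-0.0985, -0.0023,  0.0265]), array([-0.0673, -0.0022,  0.0265])] [-0.13174526  0.00152159  0.0665    ] [-0.03215583  0.00168002  0.0665    ]
```

drive_tool([
  [0, 1, 9, 0, 0.006, 0.006, 0.022],
  [0, 1, 9, 0, 0, 0, 0],
  [0, 0, 0, 0, 0, 0, 0],
  [0, -1, 0, -6, 0, 0, 0],
  [0, -1, 0, -12, 0, 0, 0],
  [0, 0, 0, -8, 0, 0, 0],
  [0, 0, 0, 0, 0, 0, 0],
])

```text
time: 40.25
tcp_pos: [0.5274, 0.248, 0.0324]
orientation: [0.003, -0.199, 0.98, 0.001]
contact_force: [0.6, -0.7, 0.3]
gripper_width: 0.0855
```

```bash
python3 -c "
from h import *
st()"
```

```text
t 40.25 tcp [527.4 248.   32.4] jawdeg 112.97 tiltfix [-0.0042  0.0063  0.    ] F [ 0.6 -0.7  0.3] w 0.0855 q [-0.73  0.57  0.36  1.69 -0.25  0.92  1.7 ]
```

drive_tool([
  [0, -2, -2, -6, -0.004, 0.006, 0],
  [0, -1, 0, -9, 0, 0, 0],
  [0, 0, 0, -8, 0, 0, 0],
  [0, 0, 0, -3, 0, 0, 0],
  [0, 0, 0, 0, 0, 0, 0],
])

```text
time: 40.75
tcp_pos: [0.5233, 0.2448, 0.0029]
orientation: [-0.001, -0.199, 0.98, -0.001]
contact_force: [0.1, 0.1, 0.8]
gripper_width: 0.0858
```

```bash
python3 -c "
from h import *
st()"
```

```text
t 40.75 tcp [523.3 244.8   2.9] jawdeg 112.92 tiltfix [ 0.0017 -0.0023  0.    ] F [0.1 0.1 0.8] w 0.0858 q [-0.72  0.61  0.35  1.71 -0.26  0.87  1.72]
```

drive_tool([
  [0.15, 0, 0, 0, 0, 0, 0],
  [0.25, 0, 0, 0, 0, 0, 0],
  [0.45, 0, 0, 0, 0, 0, 0],
  [0.45, 0, 0, 0, 0, 0, 0],
  [0.45, 0, 0, 10, 0, 0, 0],
  [0.45, 0, 0, 25, 0, 0, 0],
  [0.45, 0, 0, 35, 0, 0, 0],
  [0.45, 0, 0, 40, 0, 0, 0],
  [0.45, 0, 0, 25, 0, 0, 0],
  [0.45, 0, 0, 0, 0, 0, 0],
])

```text
time: 41.75
tcp_pos: [0.5219, 0.2438, 0.1453]
orientation: [-0.002, -0.198, 0.98, -0.001]
contact_force: [0.0, -0.2, -1.5]
gripper_width: 0.0592
```

```bash
python3 -c "
from h import *
st()"
```

```text
t 41.75 tcp [521.9 243.8 145.3] jawdeg 112.87 tiltfix [ 0.002  -0.0028  0.    ] F [ 0.  -0.2 -1.5] w 0.0592 q [-0.76  0.44  0.41  1.58 -0.19  1.16  1.66]
```

drive_tool([
  [0.45, 3, -15, 3, 0, 0, -0.02],
  [0.45, 8, -33, 3, 0, 0, -0.04],
  [0.45, 8, -35, 3, 0, 0, -0.045],
  [0.45, 8, -35, 0, 0, 0, -0.045],
  [0.45, 8, -35, 0, 0, 0, -0.045],
  [0.45, 8, -35, 0, 0, 0, -0.045],
  [0.45, 8, -35, 0, 0, 0, -0.045],
  [0.45, 8, -33, 0, 0, 0, -0.04],
  [0.45, 8, -30, 0, 0, 0, -0.04],
  [0.45, 8, -20, 0, 0, 0, -0.02],
])

```text
time: 42.75
tcp_pos: [0.5844, -0.0821, 0.1426]
orientation: [-0.014, 0.004, 1.0, -0.002]
contact_force: [0.5, 0.4, -0.7]
gripper_width: 0.0591
```

drive_tool([
  [0.45, 5, 0, 0, 0, 0, 0],
  [0.45, 0, 0, 0, 0, 0, 0],
  [0.45, 0, 0, 0, 0, 0, 0],
])

```text
time: 43.05
tcp_pos: [0.586, -0.0883, 0.1392]
orientation: [-0.018, 0.01, 1.0, -0.003]
contact_force: [0.3, 0.2, -1.2]
gripper_width: 0.0595
```

```bash
python3 -c "
from h import *
st()"
```

```text
t 43.05 tcp [586.  -88.3 139.2] jawdeg 88.91 tiltfix [ 0.006  -0.0361  0.    ] F [ 0.3  0.2 -1.2] w 0.0595 q [-0.27  0.53  0.58  1.51 -0.28  1.22  1.9 ]
```

drive_tool([
  [0.45, 10, 4, 0, 0.006, -0.036, 0.03],
  [0.45, 10, 2, 0, 0, 0, 0],
  [0.45, 0, 0, 0, 0, 0, 0],
  [0.45, 0, 0, -10, 0, 0, 0],
  [0.45, 0, 0, -20, 0, 0, 0],
  [0.45, 0, 0, -18, 0, 0, 0],
  [0.45, 0, 0, -6, 0, 0, 0],
  [0.45, 0, 0, 0, 0, 0, 0],
])

```text
time: 43.85
tcp_pos: [0.605, -0.0719, 0.0802]
orientation: [-0.003, -0.012, 1.0, 0.003]
contact_force: [0.2, 0.3, -0.6]
gripper_width: 0.0595
```

```bash
python3 -c "
from h import *
st()"
```

```text
t 43.85 tcp [605.  -71.9  80.2] jawdeg 91.35 tiltfix [-0.005 -0.006 -0.   ] F [ 0.2  0.3 -0.6] w 0.0595 q [-0.26  0.6   0.53  1.55 -0.33  1.09  1.95]
```

drive_tool([
  [0.45, 3, -5, 0, -0.005, -0.006, -0.011],
  [0.45, 3, -4, 0, 0, 0, 0],
  [0.45, 0, 0, 0, 0, 0, 0],
  [0.45, 0, 0, -6, 0, 0, 0],
  [0.45, 0, 0, -10, 0, 0, 0],
  [0.45, 0, 0, -6, 0, 0, 0],
  [0.45, 0, 0, 0, 0, 0, 0],
])

```text
time: 44.55
tcp_pos: [0.6132, -0.0825, 0.059]
orientation: [0.002, -0.006, 1.0, -0.001]
contact_force: [-0.5, -0.2, -1.0]
gripper_width: 0.0589
```

```bash
python3 -c "
from h import *
st()
t=vision.get_image('top'); print(drawer(t)); bay(t)"
```

```text
t 44.55 tcp [613.2 -82.5  59. ] jawdeg 90.64 tiltfix [0.0013 0.005  0.    ] F [-0.5 -0.2 -1. ] w 0.0589 q [-0.24  0.63  0.53  1.56 -0.35  1.04  1.96]
(np.float64(34621.95400535077), np.float64(-2.9000000000000035))
```

Good. Lower into the far gap (x ≈ 612, y ≈ −81).

drive_tool([
  [0.45, -2, 1, -6, 0, 0.005, 0],
  [0.45, -0.5, 0, -9, 0, 0, 0],
  [0.45, -0.5, 0, -9, 0, 0, 0],
  [0.45, -0.5, 0, -8, 0, 0, 0],
  [0.45, 0, 0, -5, 0, 0, 0],
  [0.45, 0, 0, 0, 0, 0, 0],
])

```text
time: 45.2
tcp_pos: [0.6096, -0.081, 0.0187]
orientation: [-0.0, -0.006, 1.0, -0.001]
contact_force: [0.0, 0.6, -1.5]
gripper_width: 0.0592
```

```bash
python3 -c "
from h import *
st()"
```

```text
t 45.2 tcp [609.6 -81.   18.7] jawdeg 90.68 tiltfix [ 0.0013 -0.      0.    ] F [ 0.   0.6 -1.5] w 0.0592 q [-0.23  0.68  0.51  1.59 -0.38  0.97  1.98]
```

drive_tool([
  [0.45, 2, 0, -3, 0, 0, 0],
  [0.45, 0, 0, -3, 0, 0, 0],
  [0.45, 0, 0, -2, 0, 0, 0],
  [0.45, 0, 0, 0, 0, 0, 0],
])

```text
time: 45.6
tcp_pos: [0.6121, -0.0812, 0.0103]
orientation: [0.0, -0.006, 1.0, -0.001]
contact_force: [0.4, 0.1, -0.2]
gripper_width: 0.0593
```

```bash
python3 -c "
from h import *
st()"
```

```text
t 45.6 tcp [612.1 -81.2  10.3] jawdeg 90.67 tiltfix [0.0014 0.0004 0.    ] F [ 0.4  0.1 -0.2] w 0.0593 q [-0.23  0.69  0.5   1.59 -0.38  0.96  1.98]
```

drive_tool([
  [0.25, 0, 0, 0, 0, 0, 0],
  [0.1, 0, 0, 0, 0, 0, 0],
  [0.1, 0, 0, 0, 0, 0, 0],
  [0.1, 0, 0, 10, 0, 0, 0],
  [0.1, 0, 0, 25, 0, 0, 0],
  [0.1, 0, 0, 35, 0, 0, 0],
  [0.1, 0, 0, 40, 0, 0, 0],
  [0.1, 0, 15, 30, 0, 0, 0],
  [0, -2, 40, 10, 0, 0, 0],
  [0, -3, 42, 5, 0, 0, 0],
])

```text
time: 46.6
tcp_pos: [0.6063, 0.006, 0.178]
orientation: [0.003, 0.003, 1.0, -0.004]
contact_force: [-1.2, 1.1, -0.5]
gripper_width: 0.0856
```

drive_tool([
  [0, -3, 45, 0, 0, 0, -0.03],
  [0, -3, 45, 0, 0, 0, -0.03],
  [0, -3, 45, 0, 0, 0, -0.03],
  [0, -3, 45, 0, 0, 0, -0.03],
  [0, -3, 45, 0, 0, 0, -0.03],
  [0, -3, 45, 0, 0, 0, 0],
  [0, -3, 45, 0, 0, 0, 0],
  [0, -3, 30, 0, 0, 0, 0],
  [0, 0, 0, 0, 0, 0, 0],
  [0, 0, 0, 0, 0, 0, 0],
])

```text
time: 47.6
tcp_pos: [0.5793, 0.3728, 0.1924]
orientation: [0.012, 0.078, 0.997, 0.001]
contact_force: [-0.1, -0.3, -0.1]
gripper_width: 0.0854
```

```bash
python3 -c "
from h import *
st(); t=vision.get_image('top'); cv2.imwrite('pics/top14.png',t[:,:,::-1]);rods(t);print(drawer(t)); bay(t)
for r in range(182,228): print(r,t[r,323].tolist(),end=' ')
save(t,'s14',(130,170,380,280),3.2)"
```

```text
t 47.6 tcp [579.3 372.8 192.4] jawdeg 81.1 tiltfix [-0.0006  0.0234  0.    ] F [-0.1 -0.3 -0.1] w 0.0854 q [-0.89  0.65  0.53  1.17 -0.31  1.38  1.01]
rod 209 [164.2 202.6] [20.8 10. ] rectctr [580.6 386.4  20. ] mean [580.6 386.1  20. ] axisdeg 82.3
rod 98 [141.5 247.5] [23.  7.] rectctr [445.6 440.6  20. ] mean [439.3 444.4  20. ] axisdeg 12.4
(np.float64(8383.467702288941), np.float64(-1.7000000000000077))
bay blob [313 192  21  29 580] [322.8 206. ] [-0.0794 -0.0017  0.0265]
182 [109, 111, 113] 183 [105, 109, 109] 184 [181, 156, 110] 185 [190, 162, 107] 186 [125, 106, 75] 187 [85, 74, 53] 188 [76, 65, 47] 189 [78, 68, 51] 190 [74, 66, 47] 191 [81, 86, 81] 192 [115, 131, 135] 193 [131, 155, 159] 194 [142, 168, 174] 195 [153, 180, 186] 196 [159, 186, 192] 197 [156, 185, 190] 198 [154, 180, 186] 199 [147, 172, 177] 200 [133, 156, 162] 201 [114, 132, 135] 202 [94, 106, 109] 203 [117, 134, 139] 204 [133, 156, 160] 205 [142, 168, 174] 206 [154, 181, 187] 207 [162, 191, 195] 208 [161, 190, 196] 209 [156, 184, 189] 210 [147, 172, 180] 211 [136, 161, 165] 212 [114, 131, 134] 213 [102, 119, 120] 214 [115, 135, 138] 215 [133, 157, 163] 216 [144, 168, 175] 217 [155, 182, 188] 218 [160, 187, 193] 219 [158, 185, 191] 220 [152, 179, 184] 221 [126, 131, 119] 222 [110, 98, 75] 223 [108, 93, 69] 224 [89, 78, 59] 225 [80, 72, 58] 226 [80, 69, 54] 227 [99, 98, 90]
```

View pics/s14.png

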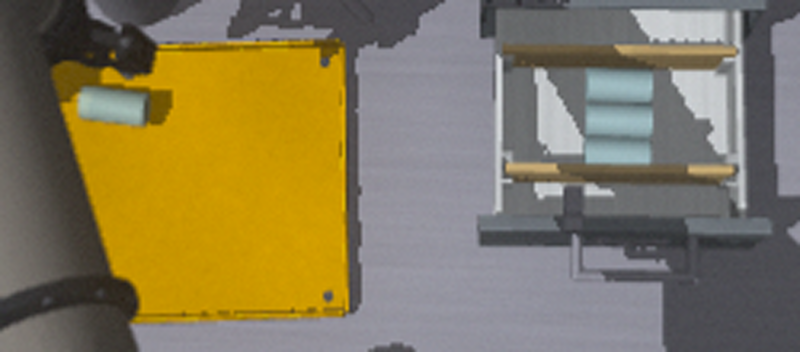

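drive_tool([
  [0, 1, 13, 0, 0, 0.023, 0.018],
  [0, 0, 4, 0, 0, 0, 0],
  [0, 0, 0, 0, 0, 0, 0],
  [0, 0, 0, -15, 0, 0, 0],
  [0, 0, 1, -25, 0, 0, 0],
  [0, 0, 2, -30, 0, 0, 0],
  [0, 0, 2, -30, 0, 0, 0],
  [0, 0, 2, -20, 0, 0, 0],
  [0, 0, 0, -5, 0, 0, 0],
  [0, 0, 0, 0, 0, 0, 0],
])

```text
time: 48.65
tcp_pos: [0.5869, 0.3785, 0.0707]
orientation: [0.005, 0.081, 0.997, -0.002]
contact_force: [-1.0, -0.1, -0.1]
gripper_width: 0.085
```

```bash
python3 -c "
from h import *
st()
print(back('top',[(170,163)],.1), back('side',[(172,270)],0))"
```

```text
t 48.65 tcp [586.9 378.5  70.7] jawdeg 80.72 tiltfix [0.0042 0.0107 0.    ] F [-1.  -0.1 -0.1] w 0.085 q [-0.88  0.76  0.5   1.28 -0.35  1.18  1.04]
[[0.67836786 0.36008193 0.1       ]] [[0.69958348 0.37783729 0.        ]]
```

drive_tool([
  [0, -4, 5, 0, 0.004, 0.011, 0.024],
  [0, -3, 4, 0, 0, 0, 0],
  [0, 0, 0, 0, 0, 0, 0],
  [0, -1, 0, -10, 0, 0, 0],
  [0, -1, 0, -15, 0, 0, 0],
  [0, -1, 0, -12, 0, 0, 0],
  [0, 0, 0, -4, 0, 0, 0],
  [0, 0, 0, 0, 0, 0, 0],
])

```text
time: 49.45
tcp_pos: [0.5785, 0.3883, 0.0312]
orientation: [0.003, 0.068, 0.998, 0.002]
contact_force: [-0.4, 0.6, -0.6]
gripper_width: 0.0855
```

```bash
python3 -c "
from h import *
st()"
```

```text
t 49.45 tcp [578.5 388.3  31.2] jawdeg 82.17 tiltfix [-0.0038  0.0055  0.    ] F [-0.4  0.6 -0.6] w 0.0855 q [-0.88  0.8   0.47  1.32 -0.37  1.11  1.06]
```

drive_tool([
  [0, 1.5, -1.5, -6, -0.004, 0.005, 0],
  [0, 0, 0, -9, 0, 0, 0],
  [0, 0, 0, -8, 0, 0, 0],
  [0, 0, 0, -1, 0, 0, 0],
  [0, 0, 0, 0, 0, 0, 0],
])

```text
time: 49.95
tcp_pos: [0.5805, 0.3861, 0.0046]
orientation: [0.0, 0.069, 0.998, -0.001]
contact_force: [0.5, -0.6, 0.3]
gripper_width: 0.0854
```

```bash
python3 -c "
from h import *
st()"
```

```text
t 49.95 tcp [580.5 386.1   4.6] jawdeg 82.14 tiltfix [ 0.0013 -0.      0.    ] F [ 0.5 -0.6  0.3] w 0.0854 q [-0.87  0.83  0.46  1.32 -0.38  1.07  1.07]
```

drive_tool([
  [0.15, 0, 0, 0, 0, 0, 0],
  [0.25, 0, 0, 0, 0, 0, 0],
  [0.45, 0, 0, 0, 0, 0, 0],
  [0.45, 0, 0, 0, 0, 0, 0],
  [0.45, 0, 0, 10, 0, 0, 0],
  [0.45, 0, 0, 25, 0, 0, 0],
  [0.45, 0, 0, 35, 0, 0, 0],
  [0.45, 0, 0, 40, 0, 0, 0],
  [0.45, 0, 0, 35, 0, 0, 0],
  [0.45, 0, 0, 0, 0, 0, 0],
])

```text
time: 50.95
tcp_pos: [0.5785, 0.3853, 0.1568]
orientation: [-0.001, 0.069, 0.998, -0.001]
contact_force: [0.3, 0.4, -0.7]
gripper_width: 0.0595
```

```bash
python3 -c "
from h import *
st()"
```

```text
t 50.95 tcp [578.5 385.3 156.8] jawdeg 82.13 tiltfix [ 0.002  -0.0012  0.    ] F [ 0.3  0.4 -0.7] w 0.0595 q [-0.89  0.7   0.51  1.17 -0.33  1.35  1.03]
```

drive_tool([
  [0.45, 0, -15, 3, 0, 0, 0.01],
  [0.45, -1, -40, 3, 0, 0, 0.015],
  [0.45, -1, -44, 3, 0, 0, 0.015],
  [0.45, -1, -44, 0, 0, 0, 0.015],
  [0.45, -1, -44, 0, 0, 0, 0.015],
  [0.45, -1, -44, 0, 0, 0, 0.015],
  [0.45, -1, -44, 0, 0, 0, 0.015],
  [0.45, -1, -44, 0, 0, 0, 0.015],
  [0.45, -1, -44, 0, 0, 0, 0.015],
  [0.45, -1, -40, 0, 0, 0, 0.015],
])

```text
time: 51.95
tcp_pos: [0.5538, -0.0339, 0.1574]
orientation: [-0.009, -0.014, 1.0, -0.002]
contact_force: [1.4, -0.2, -1.0]
gripper_width: 0.0592
```

drive_tool([
  [0.45, 0, -30, 0, 0, 0, 0],
  [0.45, 0, -15, 0, 0, 0, 0],
  [0.45, 0, 0, 0, 0, 0, 0],
  [0.45, 0, 0, 0, 0, 0, 0],
])

```text
time: 52.35
tcp_pos: [0.5446, -0.0948, 0.1542]
orientation: [-0.014, -0.004, 1.0, -0.005]
contact_force: [-0.3, 0.4, -0.8]
gripper_width: 0.0597
```

```bash
python3 -c "
from h import *
st()"
```

```text
t 52.35 tcp [544.6 -94.8 154.2] jawdeg 90.49 tiltfix [ 0.0093 -0.0285  0.    ] F [-0.3  0.4 -0.8] w 0.0597 q [-0.31  0.43  0.61  1.61 -0.24  1.2   1.93]
```

drive_tool([
  [0.45, 9, 5, 0, 0.009, -0.028, 0],
  [0.45, 8, 3, 0, 0, 0, 0],
  [0.45, 0, 0, 0, 0, 0, 0],
  [0.45, 0, 0, -10, 0, 0, 0],
  [0.45, 0, 0, -20, 0, 0, 0],
  [0.45, 0, 0, -20, 0, 0, 0],
  [0.45, 0, 0, -10, 0, 0, 0],
  [0.45, 0, 0, 0, 0, 0, 0],
])

```text
time: 53.15
tcp_pos: [0.5637, -0.076, 0.0891]
orientation: [0.0, -0.012, 1.0, 0.003]
contact_force: [-0.2, 0.5, -0.9]
gripper_width: 0.0591
```

```bash
python3 -c "
from h import *
st()"
```

```text
t 53.15 tcp [563.7 -76.   89.1] jawdeg 91.37 tiltfix [-0.005   0.0001  0.    ] F [-0.2  0.5 -0.9] w 0.0591 q [-0.3   0.51  0.56  1.67 -0.31  1.05  1.96]
```

drive_tool([
  [0.45, 1, -6, 0, -0.005, 0, -0.011],
  [0.45, 0, 0, 0, 0, 0, 0],
  [0.45, -1, 0, -10, 0, 0, 0],
  [0.45, -1, 0, -15, 0, 0, 0],
  [0.45, -1, 0, -10, 0, 0, 0],
  [0.45, 0, 0, -4, 0, 0, 0],
  [0.45, 0, 0, 0, 0, 0, 0],
])

```text
time: 53.85
tcp_pos: [0.5642, -0.0832, 0.0507]
orientation: [0.003, -0.006, 1.0, -0.001]
contact_force: [-0.6, -0.5, -1.1]
gripper_width: 0.0594
```

```bash
python3 -c "
from h import *
st()"
```

```text
t 53.85 tcp [564.2 -83.2  50.7] jawdeg 90.69 tiltfix [0.0014 0.0066 0.    ] F [-0.6 -0.5 -1.1] w 0.0594 q [-0.28  0.56  0.55  1.71 -0.34  0.96  1.98]
```

Lower the last 12 mm onto the saddle (x +1.5, y +1).

drive_tool([
  [0.45, 1.5, 1, -4, 0, 0.006, 0],
  [0.45, 0, 0, -4, 0, 0, 0],
  [0.45, 0, 0, -2, 0, 0, 0],
  [0.45, 0, 0, -1, 0, 0, 0],
  [0.45, 0, 0, 0, 0, 0, 0],
])

```text
time: 54.35
tcp_pos: [0.5674, -0.0823, 0.0403]
orientation: [0.002, -0.006, 1.0, -0.001]
contact_force: [-0.3, -0.4, -0.8]
gripper_width: 0.0594
```

```bash
python3 -c "
from h import *
st()"
```

```text
t 54.35 tcp [567.4 -82.3  40.3] jawdeg 90.7 tiltfix [0.0016 0.0031 0.    ] F [-0.3 -0.4 -0.8] w 0.0594 q [-0.27  0.58  0.54  1.71 -0.35  0.95  1.99]
```

drive_tool([
  [0.45, -1.5, 0, -2, 0, 0.003, 0],
  [0.45, 0, 0, 0, 0, 0, 0],
  [0.3, 0, 0, 0, 0, 0, 0],
  [0.2, 0, 0, 0, 0, 0, 0],
  [0.15, 0, 0, 0, 0, 0, 0],
  [0.15, 0, 0, 8, 0, 0, 0],
  [0.15, 0, 0, 25, 0, 0, 0],
  [0.15, 0, 0, 35, 0, 0, 0],
  [0.5, 0, 0, 35, 0, 0, 0],
  [0.8, -15, 0, 15, 0, 0, 0],
])

```text
time: 55.35
tcp_pos: [0.5508, -0.0821, 0.1612]
orientation: [-0.0, -0.006, 1.0, -0.001]
contact_force: [-0.7, 0.8, 0.3]
gripper_width: 0.0446
```

drive_tool([
  [1, -28, 0, 0, 0, 0, 0],
  [1, -28, 0, 0, 0, 0, 0],
  [1, -28, 0, 0, 0, 0, 0],
  [1, -28, 0, 0, 0, 0, 0],
  [1, -20, 0, 0, 0, 0, 0],
  [1, 0, 0, 0, 0, 0, 0],
  [1, 0, 0, 0, 0, 0, 0],
])

```text
time: 56.05
tcp_pos: [0.4168, -0.0842, 0.1688]
orientation: [0.007, -0.005, 1.0, -0.0]
contact_force: [0.7, -0.2, 0.1]
gripper_width: 0.0001
```

```bash
python3 -c "
from h import *
st(); t=vision.get_image('top'); a=vision.get_image('side'); bay(t);print(drawer(t))
A=cv2.resize(t[165:275,270:375],None,fx=4.5,fy=4.5,interpolation=cv2.INTER_CUBIC);B=cv2.resize(a[155:245,225:310],None,fx=3.6,fy=3.6,interpolation=cv2.INTER_CUBIC)
o=np.zeros((500,790,3),np.uint8);o[:A.shape[0],:A.shape[1]]=A;o[:B.shape[0],480:480+B.shape[1]]=B;save(o,'s15')"
```

```text
t 56.05 tcp [416.8 -84.2 168.8] jawdeg 90.57 tiltfix [0.0008 0.0137 0.    ] F [ 0.7 -0.2  0.1] w 0.0001 q [-0.44  0.1   0.65  1.96 -0.07  1.09  1.82]
bay blob [313 192  22  29 576] [322.7 205.5] [-0.0778 -0.0013  0.0265]
(np.float64(1709.5767849286567), np.float64(-1.900000000000007))
```

View pics/s15.png

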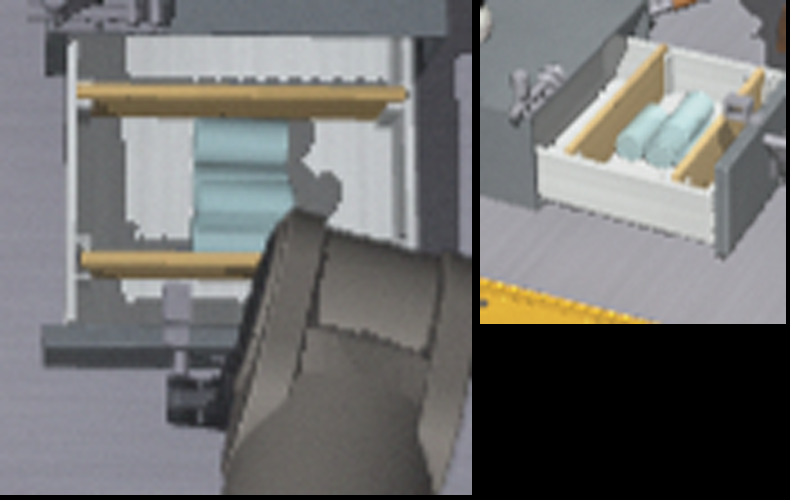

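drive_tool([
  [1, -10, -3, 0, 0, 0.014, 0],
  [1, -8, -2, 0, 0, 0, 0],
  [1, 0, 0, 0, 0, 0, 0],
  [1, -1, 0, -12, 0, 0, 0],
  [1, -2, 0, -15, 0, 0, 0],
  [1, -2, 0, -10, 0, 0, 0],
  [1, 0, 0, 0, 0, 0, 0],
])

```text
time: 56.85
tcp_pos: [0.3954, -0.0908, 0.1309]
orientation: [-0.0, -0.005, 1.0, -0.002]
contact_force: [-0.3, -1.4, 0.3]
gripper_width: -0.0004
```

```bash
python3 -c "
from h import *
st()"
```

```text
t 56.85 tcp [395.4 -90.8 130.9] jawdeg 90.55 tiltfix [ 0.0047 -0.0002  0.    ] F [-0.3 -1.4  0.3] w -0.0004 q [-0.42  0.12  0.65  2.05 -0.08  1.    1.85]
```

drive_tool([
  [1, 0, 0, -10, 0.004, 0, 0],
  [1, 0, 0, -18, 0, 0, 0],
  [1, 0, 0, -18, 0, 0, 0],
  [1, 0, 0, -12, 0, 0, 0],
  [1, 0, 0, -2, 0, 0, 0],
  [1, 0, 0, 0, 0, 0, 0],
])

```text
time: 57.45
tcp_pos: [0.3982, -0.0913, 0.0692]
orientation: [0.002, -0.005, 1.0, -0.001]
contact_force: [-0.2, -0.3, 0.2]
gripper_width: -0.0002
```

```bash
python3 -c "
from h import *
st()"
```

```text
t 57.45 tcp [398.2 -91.3  69.2] jawdeg 90.59 tiltfix [0.001  0.0048 0.    ] F [-0.2 -0.3  0.2] w -0.0002 q [-0.37  0.23  0.64  2.12 -0.18  0.84  1.96]
```

drive_tool([
  [1, 4, 0, 0, 0, 0, 0],
  [1, 4, 0, 0, 0, 0, 0],
  [1, 3, 0, 0, 0, 0, 0],
  [1, 3, 0, 0, 0, 0, 0],
  [1, 3, 0, 0, 0, 0, 0],
  [1, 4, 0, 0, 0, 0, 0],
  [1, 4, 0, 0, 0, 0, 0],
  [1, 5, 0, 0, 0, 0, 0],
  [1, 5, 0, 0, 0, 0, 0],
  [1, 5, 0, 0, 0, 0, 0],
])

```text
time: 58.45
tcp_pos: [0.4409, -0.091, 0.0708]
orientation: [0.002, -0.005, 1.0, 0.0]
contact_force: [-1.6, -0.3, 2.0]
gripper_width: 0.0002
```

drive_tool([
  [1, 5, 0.1, 0, 0, 0, 0],
  [1, 6, 0.1, 0, 0, 0, 0],
  [1, 6, 0.1, 0, 0, 0, 0],
  [1, 6, 0.1, 0, 0, 0, 0],
  [1, 6, 0.1, 0, 0, 0, 0],
  [1, 6, 0.1, 0, 0, 0, 0],
  [1, 6, 0.1, 0, 0, 0, 0],
  [1, 6, 0.1, 0, 0, 0, 0],
  [1, 6, 0.1, 0, 0, 0, 0],
  [1, 6, 0.1, 0, 0, 0, 0],
])

```text
time: 59.45
tcp_pos: [0.5053, -0.0895, 0.0705]
orientation: [0.002, -0.006, 1.0, 0.001]
contact_force: [-2.4, -0.6, 1.1]
gripper_width: -0.0001
```

```bash
python3 -c "
from h import *
st()"
```

```text
t 59.45 tcp [505.3 -89.5  70.5] jawdeg 90.67 tiltfix [-0.001   0.0036  0.    ] F [-2.4 -0.6  1.1] w -0.0001 q [-0.31  0.43  0.59  1.85 -0.29  0.94  1.99]
```

drive_tool([
  [1, 6, 0, 0, 0, 0, 0],
  [1, 6, 0, 0, 0, 0, 0],
  [1, 6, 0, 0, 0, 0, 0],
  [1, 6, 0, 0, 0, 0, 0],
  [1, 6, 0, 0, 0, 0, 0],
  [1, 6, 0, 0, 0, 0, 0],
  [1, 6, 0, 0, 0, 0, 0],
  [1, 6, 0, 0, 0, 0, 0],
  [1, 6, 0, 0, 0, 0, 0],
  [1, 5, 0, 0, 0, 0, 0],
])

```text
time: 60.45
tcp_pos: [0.5698, -0.0884, 0.0702]
orientation: [0.002, -0.006, 1.0, 0.001]
contact_force: [-2.1, 0.4, 0.5]
gripper_width: -0.0
```

drive_tool([
  [1, 4, 0, 0, 0, 0, 0],
  [1, 4, 0, 0, 0, 0, 0],
  [1, 3, 0, 0, 0, 0, 0],
  [1, 3, 0, 0, 0, 0, 0],
  [1, 3, 0, 0, 0, 0, 0],
  [1, 3, 0, 0, 0, 0, 0],
  [1, 2, 0, 0, 0, 0, 0],
  [1, 2, 0, 0, 0, 0, 0],
  [1, 2, 0, 0, 0, 0, 0],
  [1, 2, 0, 0, 0, 0, 0],
])

```text
time: 61.45
tcp_pos: [0.5997, -0.0879, 0.0699]
orientation: [0.001, -0.007, 1.0, 0.002]
contact_force: [-6.1, 0.6, 4.3]
gripper_width: -0.0
```

```bash
python3 -c "
from h import *
st()"
```

```text
t 61.45 tcp [599.7 -87.9  69.9] jawdeg 90.75 tiltfix [-0.003   0.0012  0.    ] F [-6.1  0.6  4.3] w -0.0 q [-0.25  0.6   0.56  1.58 -0.35  1.06  1.98]
```

drive_tool([
  [1, 2, 0, 0, 0, 0, 0],
  [1, 2, 0, 0, 0, 0, 0],
  [1, 2, 0, 0, 0, 0, 0],
  [1, -5, 0, 0, 0, 0, 0],
  [1, -15, 0, 0, 0, 0, 0],
  [1, -10, 0, 10, 0, 0, 0],
  [0.8, 0, 0, 35, 0, 0, 0],
  [0.5, 0, 0, 40, 0, 0, 0],
  [0.5, 5, 10, 40, 0, 0, 0],
  [0.5, 18, 25, 20, 0, 0, 0],
], force=40)

```text
time: 62.45
tcp_pos: [0.5894, -0.0614, 0.2202]
orientation: [-0.004, 0.001, 1.0, -0.001]
contact_force: [1.6, -0.9, -0.1]
gripper_width: 0.0426
```

drive_tool([
  [0.5, 20, 25, 0, 0, 0, 0],
  [0.5, 20, 25, 0, 0, 0, 0],
  [0.5, 18, 20, 0, 0, 0, 0],
  [0.5, 10, 12, 0, 0, 0, 0],
  [0.5, 0, 0, 0, 0, 0, 0],
  [0.5, 0, 0, 0, 0, 0, 0],
])

```text
time: 63.05
tcp_pos: [0.6676, 0.0257, 0.2337]
orientation: [0.011, -0.001, 1.0, -0.001]
contact_force: [-0.7, -0.4, -0.2]
gripper_width: 0.0426
```

```bash
python3 -c "
from h import *
st()"
```

```text
t 63.05 tcp [667.6  25.7 233.7] jawdeg 90.13 tiltfix [0.0019 0.0224 0.    ] F [-0.7 -0.4 -0.2] w 0.0426 q [-0.39  0.59  0.58  1.18 -0.31  1.44  1.71]
```

drive_tool([
  [0.5, 4, 9, 0, 0.002, 0.022, 0.01],
  [0.5, 0, 8, 0, 0, 0, 0],
  [0.5, 0, 0, 0, 0, 0, 0],
  [0.5, 0, 0, -10, 0, 0, 0],
  [0.5, 0, 0, -20, 0, 0, 0],
  [0.5, 0, 0, -20, 0, 0, 0],
  [0.5, 0, 0, -10, 0, 0, 0],
  [0.5, 0, 0, 0, 0, 0, 0],
])

```text
time: 63.85
tcp_pos: [0.6677, 0.0335, 0.1733]
orientation: [0.001, 0.0, 1.0, -0.002]
contact_force: [-0.2, -0.3, 0.4]
gripper_width: 0.0427
```

```bash
python3 -c "
from h import *
st()"
```

```text
t 63.85 tcp [667.7  33.5 173.3] jawdeg 89.99 tiltfix [0.0043 0.0028 0.    ] F [-0.2 -0.3  0.4] w 0.0427 q [-0.4   0.63  0.57  1.25 -0.33  1.34  1.72]
```

drive_tool([
  [0.5, 4, 9, 0, 0.004, 0.003, 0.01],
  [0.5, 0, 0, 0, 0, 0, 0],
  [0.5, 0, 0, -10, 0, 0, 0],
  [0.5, 0, 0, -18, 0, 0, 0],
  [0.5, 0, 0, -16, 0, 0, 0],
  [0.5, 0, 0, -4, 0, 0, 0],
  [0.5, 0, 0, 0, 0, 0, 0],
])

```text
time: 64.55
tcp_pos: [0.6748, 0.0431, 0.1269]
orientation: [0.004, -0.006, 1.0, 0.0]
contact_force: [0.7, 0.0, 0.3]
gripper_width: 0.0429
```

```bash
python3 -c "
from h import *
st()"
```

```text
t 64.55 tcp [674.8  43.1 126.9] jawdeg 90.66 tiltfix [-0.     0.008  0.   ] F [0.7 0.  0.3] w 0.0429 q [-0.41  0.68  0.55  1.3  -0.35  1.25  1.73]
```

drive_tool([
  [0.5, -2, -1, -4, 0, 0.008, 0],
  [0.5, 0, 0, 0, 0, 0, 0],
  [0.7, 0, 0, 0, 0, 0, 0],
  [0.9, 0, 0, 0, 0, 0, 0],
  [0.9, 0, 0, 0, 0, 0, 0],
  [0.9, 0, 0, 0, 0, 0, 0],
])

```text
time: 65.15
tcp_pos: [0.6741, 0.042, 0.1251]
orientation: [0.002, -0.006, 1.0, 0.0]
contact_force: [0.6, -0.1, -1.7]
gripper_width: 0.0133
```

drive_tool([
  [0.9, 0, -5, 0, 0, 0, 0],
  [0.9, 0, -6, 0, 0, 0, 0],
  [0.9, 0, -6, 0, 0, 0, 0],
  [0.9, 0, -5, 0, 0, 0, 0],
  [0.9, 0, -4, 0, 0, 0, 0],
  [0.9, 0, -3, 0, 0, 0, 0],
  [0.9, 0, -3, 0, 0, 0, 0],
  [0.9, 0, -2, 0, 0, 0, 0],
])

```text
time: 65.95
tcp_pos: [0.6748, 0.0113, 0.1251]
orientation: [0.002, -0.008, 1.0, 0.005]
contact_force: [-0.5, 5.7, 0.2]
gripper_width: 0.013
```

```bash
python3 -c "
from h import *
st()"
```

```text
t 65.95 tcp [674.8  11.3 125.1] jawdeg 90.89 tiltfix [-0.0092  0.0048  0.    ] F [-0.5  5.7  0.2] w 0.013 q [-0.35  0.68  0.55  1.3  -0.36  1.25  1.79]
```

drive_tool([
  [0.9, 0, -2, 0, 0, 0, 0],
  [0.9, 0, -3, 0, 0, 0, 0],
  [0.9, 0, -3, 0, 0, 0, 0],
])

```text
time: 66.25
tcp_pos: [0.6748, 0.0114, 0.1251]
orientation: [0.002, -0.011, 1.0, 0.01]
contact_force: [0.3, 7.5, 0.5]
gripper_width: 0.0135
```

drive_tool([
  [0.6, 0, 0, 0, 0, 0, 0],
  [0.5, 0, 0, 0, 0, 0, 0],
  [0.5, 0, 0, 0, 0, 0, 0],
  [0.5, 0, 0, 20, 0, 0, 0],
  [0.5, 0, 0, 35, 0, 0, 0],
  [0.5, -10, 0, 35, 0, 0, 0],
  [0.5, -30, 5, 20, 0, 0, 0],
  [0.5, -40, 10, 0, 0, 0, 0],
  [0.5, -40, 10, 0, 0, 0, 0],
  [0.5, -40, 10, 0, 0, 0, 0],
])

```text
time: 67.25
tcp_pos: [0.5129, 0.0276, 0.2381]
orientation: [0.004, -0.001, 1.0, -0.002]
contact_force: [-0.7, 0.4, 0.5]
gripper_width: 0.043
```

drive_tool([
  [0.5, -30, 40, 0, 0, 0, 0],
  [0.5, -20, 40, 0, 0, 0, 0],
  [0.5, 0, 40, 0, 0, 0, 0],
  [0.5, 0, 30, 0, 0, 0, 0],
  [0.5, 0, 0, 0, 0, 0, 0],
  [0.5, 0, 0, 0, 0, 0, 0],
])

```text
time: 67.85
tcp_pos: [0.4558, 0.1744, 0.2406]
orientation: [0.005, 0.004, 1.0, -0.002]
contact_force: [0.7, -0.2, 0.5]
gripper_width: 0.0431
```

```bash
python3 -c "
from h import *
st(); t=vision.get_image('top'); a=vision.get_image('side')
r=cv2.imread('pics/top0.png')[:,:,::-1]; q=cv2.imread('pics/side0.png')[:,:,::-1]
f=lambda i,s:cv2.resize(i,None,fx=s,fy=s,interpolation=cv2.INTER_CUBIC)
o=np.zeros((600,800,3),np.uint8)
o[:288,:384]=f(t,.6858)[:288,:384]; A=f(t[150:200,270:360],4.4); o[:220,400:796]=A
B=f(r[150:200,270:360],4.4); o[225:445,400:796]=B
D=f(a[100:225,150:320],2.3); o[292:292+D.shape[0],:D.shape[1]]=D
save(o,'s16')"
```

```text
t 67.85 tcp [455.8 174.4 240.6] jawdeg 89.58 tiltfix [0.003  0.0106 0.    ] F [ 0.7 -0.2  0.5] w 0.0431 q [-0.84  0.18  0.51  1.68 -0.09  1.3   1.25]
```

```bash
python3 - <<'E'
from h import *
t=vision.get_image('top')[:,:,::-1].copy(); a=vision.get_image('side')[:,:,::-1].copy()
r=cv2.imread('pics/top0.png'); q=cv2.imread('pics/side0.png')
def m(i,ref,b,name,p=8):
    x0,y0,x1,y1=b; R=cv2.matchTemplate(i[y0-p:y1+p,x0-p:x1+p],ref[y0:y1,x0:x1],cv2.TM_CCOEFF_NORMED); _,v,_,l=cv2.minMaxLoc(R); print(name,l[0]-p,l[1]-p,round(v,3),"at0",round(float(R[p,p]),3))
m(t,r,(280,160,313,173),"bolt top"); m(t,r,(290,161,299,168),"knob top"); m(a,q,(234,168,256,190),"bolt side")
m(t,r,(300,172,352,195),"handle top"); m(t,r,(278,172,370,190),"front top");m(a,q,(250,165,282,200),"handle side")
m(t,r,(304,103,335,138),"tub");m(t,r,(375,140,450,190),"paddle");m(t,r,(200,132,248,180),"pliers");m(t,r,(148,130,188,180),"tin");m(t,r,(345,288,370,318),"spinner");m(t,r,(215,286,246,330),"mug")
m(t,r,(430,205,452,255),"marver")
E
```

```text
bolt top 0 0 0.996 at0 0.996
knob top 0 0 0.994 at0 0.994
bolt side 0 0 0.999 at0 0.999
handle top 0 0 0.621 at0 0.621
front top 0 0 0.755 at0 0.755
handle side 8 -6 0.261 at0 0.213
tub 0 0 0.997 at0 0.997
paddle 0 0 0.889 at0 0.889
pliers 0 0 0.975 at0 0.975
tin 0 0 0.999 at0 0.999
spinner 0 0 0.675 at0 0.675
mug -8 8 0.337 at0 0.318
marver 0 0 0.956 at0 0.956
```

drive_tool([
  [0.5, -20, 40, 0, 0, 0, 0],
  [0.5, -20, 45, 0, 0, 0, 0],
  [0.5, -20, 45, 0, 0, 0, 0],
  [0.5, -20, 45, 0, 0, 0, 0],
  [0.5, -20, 45, 0, 0, 0, 0],
  [0.5, -20, 40, 0, 0, 0, 0],
  [0.5, -10, 20, 0, 0, 0, 0],
  [0.5, 0, 0, 0, 0, 0, 0],
  [0.5, 0, 0, 0, 0, 0, 0],
])

```text
time: 68.95
tcp_pos: [0.3291, 0.4485, 0.2413]
orientation: [0.009, 0.021, 1.0, -0.003]
contact_force: [0.7, 0.2, 0.2]
gripper_width: 0.0426
```

```bash
python3 - <<'E'
from h import *
st()
a=vision.get_image('side')[:,:,::-1].copy(); t=vision.get_image('top')[:,:,::-1].copy()
r=cv2.imread('pics/top0.png'); q=cv2.imread('pics/side0.png')
def m(i,ref,b,name,p=8):
    x0,y0,x1,y1=b; R=cv2.matchTemplate(i[y0-p:y1+p,x0-p:x1+p],ref[y0:y1,x0:x1],cv2.TM_CCOEFF_NORMED); _,v,_,l=cv2.minMaxLoc(R); print(name,l[0]-p,l[1]-p,round(v,3),"at0",round(float(R[p,p]),3))
for n,i in(("now",t),("t9",cv2.imread('pics/top9.png')),("t4",cv2.imread('pics/top4.png')),("t13",cv2.imread('pics/top13.png')),("t14",cv2.imread('pics/top14.png'))): m(i,r,(215,286,246,318),"mug "+n)
m(a,q,(250,165,282,200),"handle side"); m(t,r,(300,172,352,195),"handle top");m(t,r,(345,288,370,318),"spinner");m(a,q,(234,168,256,190),"bolt side")
E
```

```text
t 68.95 tcp [329.1 448.5 241.3] jawdeg 87.56 tiltfix [0.0062 0.0169 0.    ] F [0.7 0.2 0.2] w 0.0426 q [-1.23  0.32  0.33  1.49 -0.09  1.34  0.64]
mug now 0 0 0.489 at0 0.489
mug t9 8 1 0.307 at0 0.206
mug t4 0 0 0.485 at0 0.485
mug t13 2 -1 0.303 at0 0.257
mug t14 0 0 0.486 at0 0.486
handle side -3 -7 0.394 at0 0.133
handle top 0 0 0.997 at0 0.997
spinner 0 0 0.563 at0 0.563
bolt side 0 0 0.866 at0 0.866
```

Every check that wasn't blocked by the arm shows the drawer shut, the bolt home and the bystanders unmoved. Handing in.

```bash
python3 -c "
from bench import job; print(job.close_job())"
```

```text
the job is handed in; nothing more can be done
None
```

The job is done and handed in at 69 s on the robot's clock. I drew the bolt, opened the drawer, seated the divider in its slot, and stacked the four rods that were present. The drawer is shut again and the bolt is home.

**Checks that agreed**
- **Divider:** I felt its top edge at 66.3–66.5 mm. Fully home is 66.5 mm.
- **Pyramid:** before shutting, the pictures showed three rods side by side, parallel to the dividers and within about 2 mm of midway along the bay. The fourth rod was saddled on top of the front gap.
- **Drawer and bolt:** both came up against their stops. The top camera matches the start picture with no shift (correlation 0.997 at the handle, 0.996 at the bolt).
- **Bystanders:** none shows any shift in the top camera. The mug and spinner matches are weaker (0.49 and 0.56), which I put down to changed shadows.

**What disagreed or went less well**
- **Drawer crept in:** it was pulled to its stop at the start, but moved in about 5–6 mm while I placed the divider and rods. I placed the rods against the shifted positions.
- **Rod rolled:** the first rod rolled from the back of the bay to the middle, so the third rod went into the gap it left.
- **Side-camera handle check:** it failed both times, 0.26 and 0.39. I took this to be the arm in the way.
- **Not checked:** I could not see the stack after shutting the drawer, and my last picture was refused at the 16-view limit. The final checks are numeric only.

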